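# Changing over a two-zone vacuum plate in a prosthetics workshop

### The job

The near zone of the vacuum plate is finished: bring the selector lever to its centre off position, touching nothing on the plate before that, and give the vacuum a full two seconds there to bleed off before you take anything from the plate. With it still off, stand the finished pyramid adapters on the rack's top shelf in one straight row centred on the yellow line, square to the shelf and side by side with gaps of about 3 to 12 mm; and, sliding the bar flat without ever lifting it, press it near its blue heel end against the thick stop post while it is still askew and swing it about that post until it lies in line, its side flush against the post and the line pin and its heel against the end pin. Then push the selector fully over to the far side and leave the other things on the bench as they are.

Things in the scene. Friction and masses are not known exactly. Their poses are not given: they have to be found in the camera images.
- plate: dark grey anodised vacuum plate fixed to the bench, 375 x 420 mm, top face 20 mm above the bench, engraved with two gridded zones framed in black cord; origin at bench height under the nest point, 200 mm from the near edge; its x axis points away from the robot (near zone at negative x, far zone at positive x), y to the left
- nest (a point): point on the plate's top face where the centre of the bar's underside lies when the bar is in line (plate axes; the bar then lies along plate y with its blue heel end towards +y and its flank towards the robot against the post and the pin)
- stop_post (a point): centre of the top of the thick steel stop post, 18 mm diameter, standing 30 mm above the plate; the in-line bar's near flank touches it 30 mm from the heel end. It is the pivot
- line_pin (a point): centre of the top of the line pin, 12 mm diameter, 20 mm tall above the plate; the in-line bar's near flank touches it 30 mm from the other (toe) end
- end_pin (a point): centre of the top of the end pin, 12 mm diameter, 20 mm tall above the plate; the middle of the in-line bar's heel end face touches it
- bar: loose flat aluminium bar (brace upright blank), 240 x 24 x 12 mm, 0.13 to 0.27 kg, lying askew on the far zone, toe turned away from the robot; origin at the centre of its underside, x along its length towards the heel end, whose last 30 mm are blue; y across, towards the post side
- adapter1: loose steel pyramid adapter: square base 46 x 46 x 8 mm, dome to 12 mm height, then a brass-coloured square pyramid boss modelled as 22 x 22 mm from 12 to 34 mm height (grip the boss); about 0.13 kg; origin at the centre of the underside, z up, x and y square to base and boss (all four quarter turns look alike). Two to four of the four adapters are present, standing in the plate's near zone
- adapter2: loose steel pyramid adapter: square base 46 x 46 x 8 mm, dome to 12 mm height, then a brass-coloured square pyramid boss modelled as 22 x 22 mm from 12 to 34 mm height (grip the boss); about 0.13 kg; origin at the centre of the underside, z up, x and y square to base and boss (all four quarter turns look alike). Two to four of the four adapters are present, standing in the plate's near zone
- adapter3: loose steel pyramid adapter: square base 46 x 46 x 8 mm, dome to 12 mm height, then a brass-coloured square pyramid boss modelled as 22 x 22 mm from 12 to 34 mm height (grip the boss); about 0.13 kg; origin at the centre of the underside, z up, x and y square to base and boss (all four quarter turns look alike). Two to four of the four adapters are present, standing in the plate's near zone
- adapter4: loose steel pyramid adapter: square base 46 x 46 x 8 mm, dome to 12 mm height, then a brass-coloured square pyramid boss modelled as 22 x 22 mm from 12 to 34 mm height (grip the boss); about 0.13 kg; origin at the centre of the underside, z up, x and y square to base and boss (all four quarter turns look alike). Two to four of the four adapters are present, standing in the plate's near zone
- rack: low grey bench rack fixed to the bench, 250 x 134 mm, top shelf face 90 mm above the bench with an 8 mm high lip all round and a yellow line down the middle of its length; it may stand left or right of the plate; origin under its centre, x along its length, y across
- shelf_mid (a point): centre of the rack's top shelf face, on the yellow line, axes as the rack's; usable length 240 mm along x, width 130 mm along y
- selector: vacuum selector fixed to the bench on the side away from the rack: aluminium valve block on a 130 x 80 mm steel foot, with a lever; the lever's hinge axis runs across it; origin under its centre, x away from the robot (the lever swings in its x-z plane)
- selector_lever (a joint): selector lever angle in rad: about -0.5 leaning to the robot = vacuum on near zone (at the start), 0 upright = off (within 0.13), +0.5 stop leaning away from the robot = vacuum on far zone (fully over is above 0.42). Friction lever, stays where it is left; about 2.5 N at the knob moves it
- selector_knob (a point): centre of the lever's red ball knob, 30 mm diameter, 90 mm from the hinge; rod below it 9 mm thick
- selector_hinge (a point): hinge axis of the lever (along the selector's y), 62 mm above the bench
- screwdriver: red screwdriver lying on the bench, leave alone; origin at its middle
- wrench: steel wrench lying on the bench, leave alone
- threadlock: red 100 mm bottle standing on the bench, leave alone; origin under its centre
- glue_jar: white jar with blue lid, 64 x 85 mm, leave alone; origin under its centre
- sanding_block: cork sanding block 65 x 34 x 24 mm on the plate's far left corner, leave alone; origin under its centre
- pylon: upright aluminium pylon tube, 180 mm tall, leave alone; origin under its centre
- foot: flesh-coloured prosthetic foot, leave alone; origin under it
There are look-alikes about, which are no part of the job. There is more than one size of the bar; the one meant has the size given above.

How it is judged:
On the way, in this order (a step that is already met when the one before it is completed fails the run):
1. the selector lever stands at centre off for two seconds while the adapters still stand on the plate (value of joint selector_lever between -0.13 and 0.13 rad and height (world z) of each of adapter1, adapter2, adapter3, adapter4 below 0.035 m), for 2 s.
2. vacuum off, the bar is pressed near its heel end against the stop post while still askew (more than 0.1 rad) (value of joint selector_lever between -0.13 and 0.13 rad and contact force between the fingers and bar above 0.5 N and angle between the x axis of bar and the y axis of plate, either way round above 0.1 rad and y of stop_post in the frame of bar between 0.015 and 0.0245 m and x of stop_post in the frame of bar above 0.03 m), for 0.2 s.
3. vacuum still off, the bar lies in line and all adapters stand in their row (value of joint selector_lever between -0.13 and 0.13 rad and x of bar in the frame of nest between -0.004 and 0.004 m and y of bar in the frame of nest between -0.005 and 0.005 m and z of bar in the frame of nest between -0.004 and 0.004 m and angle between the x axis of bar and the y axis of plate, either way round below 0.035 rad and x of end_pin in the frame of bar above 0.1 m and y of adapter1 in the frame of shelf_mid between -0.01 and 0.01 m and x of adapter1 in the frame of shelf_mid between -0.105 and 0.105 m and z of adapter1 in the frame of shelf_mid between -0.005 and 0.005 m and angle between each of adapter1, adapter2, adapter3, adapter4's own z axis and vertical below 0.1 rad and (angle between the x axis of adapter1 and the x axis of rack, either way round below 0.12 rad or angle between the x axis of adapter1 and the y axis of rack, either way round below 0.12 rad) and (horizontal distance between adapter1 and adapter2 below 0.064 m or horizontal distance between adapter1 and adapter3 below 0.064 m or horizontal distance between adapter1 and adapter4 below 0.064 m) and y of adapter2 in the frame of shelf_mid between -0.01 and 0.01 m and x of adapter2 in the frame of shelf_mid between -0.105 and 0.105 m and z of adapter2 in the frame of shelf_mid between -0.005 and 0.005 m and (angle between the x axis of adapter2 and the x axis of rack, either way round below 0.12 rad or angle between the x axis of adapter2 and the y axis of rack, either way round below 0.12 rad) and (horizontal distance between adapter2 and adapter1 below 0.064 m or horizontal distance between adapter2 and adapter3 below 0.064 m or horizontal distance between adapter2 and adapter4 below 0.064 m) and y of adapter3 in the frame of shelf_mid between -0.01 and 0.01 m and x of adapter3 in the frame of shelf_mid between -0.105 and 0.105 m and z of adapter3 in the frame of shelf_mid between -0.005 and 0.005 m and (angle between the x axis of adapter3 and the x axis of rack, either way round below 0.12 rad or angle between the x axis of adapter3 and the y axis of rack, either way round below 0.12 rad) and (horizontal distance between adapter3 and adapter1 below 0.064 m or horizontal distance between adapter3 and adapter2 below 0.064 m or horizontal distance between adapter3 and adapter4 below 0.064 m) and y of adapter4 in the frame of shelf_mid between -0.01 and 0.01 m and x of adapter4 in the frame of shelf_mid between -0.105 and 0.105 m and z of adapter4 in the frame of shelf_mid between -0.005 and 0.005 m and (angle between the x axis of adapter4 and the x axis of rack, either way round below 0.12 rad or angle between the x axis of adapter4 and the y axis of rack, either way round below 0.12 rad) and (horizontal distance between adapter4 and adapter1 below 0.064 m or horizontal distance between adapter4 and adapter2 below 0.064 m or horizontal distance between adapter4 and adapter3 below 0.064 m) and horizontal distance between each of adapter2, adapter3, adapter4 and adapter1 below 0.19 m and horizontal distance between each of adapter3, adapter4 and adapter2 below 0.19 m and horizontal distance between adapter4 and adapter3 below 0.19 m), for 0.3 s.
4. the selector lever is fully over to the far side (value of joint selector_lever above 0.42 rad), for 0.2 s.
At the end, for the whole second after the job is handed in: Bar in its nest: centre within 4 mm across, 5 mm along, 0.035 rad, heel at end pin, flat. Adapters upright on the shelf, centres within 10 mm of the yellow line, square within 0.12 rad, neighbour centres within 64 mm, all within 190 mm. Lever above 0.42 rad. All at rest (x of bar in the frame of nest between -0.004 and 0.004 m and y of bar in the frame of nest between -0.005 and 0.005 m and z of bar in the frame of nest between -0.004 and 0.004 m and angle between the x axis of bar and the y axis of plate, either way round below 0.035 rad and x of end_pin in the frame of bar above 0.1 m and y of adapter1 in the frame of shelf_mid between -0.01 and 0.01 m and x of adapter1 in the frame of shelf_mid between -0.105 and 0.105 m and z of adapter1 in the frame of shelf_mid between -0.005 and 0.005 m and angle between each of adapter1, adapter2, adapter3, adapter4's own z axis and vertical below 0.1 rad and (angle between the x axis of adapter1 and the x axis of rack, either way round below 0.12 rad or angle between the x axis of adapter1 and the y axis of rack, either way round below 0.12 rad) and (horizontal distance between adapter1 and adapter2 below 0.064 m or horizontal distance between adapter1 and adapter3 below 0.064 m or horizontal distance between adapter1 and adapter4 below 0.064 m) and y of adapter2 in the frame of shelf_mid between -0.01 and 0.01 m and x of adapter2 in the frame of shelf_mid between -0.105 and 0.105 m and z of adapter2 in the frame of shelf_mid between -0.005 and 0.005 m and (angle between the x axis of adapter2 and the x axis of rack, either way round below 0.12 rad or angle between the x axis of adapter2 and the y axis of rack, either way round below 0.12 rad) and (horizontal distance between adapter2 and adapter1 below 0.064 m or horizontal distance between adapter2 and adapter3 below 0.064 m or horizontal distance between adapter2 and adapter4 below 0.064 m) and y of adapter3 in the frame of shelf_mid between -0.01 and 0.01 m and x of adapter3 in the frame of shelf_mid between -0.105 and 0.105 m and z of adapter3 in the frame of shelf_mid between -0.005 and 0.005 m and (angle between the x axis of adapter3 and the x axis of rack, either way round below 0.12 rad or angle between the x axis of adapter3 and the y axis of rack, either way round below 0.12 rad) and (horizontal distance between adapter3 and adapter1 below 0.064 m or horizontal distance between adapter3 and adapter2 below 0.064 m or horizontal distance between adapter3 and adapter4 below 0.064 m) and y of adapter4 in the frame of shelf_mid between -0.01 and 0.01 m and x of adapter4 in the frame of shelf_mid between -0.105 and 0.105 m and z of adapter4 in the frame of shelf_mid between -0.005 and 0.005 m and (angle between the x axis of adapter4 and the x axis of rack, either way round below 0.12 rad or angle between the x axis of adapter4 and the y axis of rack, either way round below 0.12 rad) and (horizontal distance between adapter4 and adapter1 below 0.064 m or horizontal distance between adapter4 and adapter2 below 0.064 m or horizontal distance between adapter4 and adapter3 below 0.064 m) and horizontal distance between each of adapter2, adapter3, adapter4 and adapter1 below 0.19 m and horizontal distance between each of adapter3, adapter4 and adapter2 below 0.19 m and horizontal distance between adapter4 and adapter3 below 0.19 m and linear speed of each of adapter1, adapter2, adapter3, adapter4, bar below 0.02 m/s and value of joint selector_lever above 0.42 rad); the robot touches nothing.
It fails at once if an adapter or the bar is touched while the vacuum is still on the near zone (value of joint selector_lever below -0.2 rad and (contact force between any of the arm, the fingers and adapter1 above 1 N or contact force between any of the arm, the fingers and adapter2 above 1 N or contact force between any of the arm, the fingers and adapter3 above 1 N or contact force between any of the arm, the fingers and adapter4 above 1 N or contact force between any of the arm, the fingers and bar above 1 N)).
It fails at once if the bar is lifted off the plate (more than 15 mm) (z of bar in the frame of nest above 0.015 m).
It fails at once if a bystander is knocked over or moved more than 40 mm (distance of any of screwdriver, wrench, threadlock, glue_jar, sanding_block, pylon, foot from where it was at the start of the episode above 0.04 m or angle between any of threadlock, glue_jar, pylon, foot's own z axis and vertical above 0.5 rad).
Of adapter1, adapter2, adapter3, adapter4 only 2 to 4 are there at a start; the rules pass over those that are not, and their reading is None.
At some moment in a run one of adapter1, adapter2, adapter3, adapter4, bar may be knocked a few centimetres aside while the robot is not near it.
It also fails if it takes over 210 s, if anything falls off the work surface, if the arm or the gripper's body presses on something with over 40 N, if the wrist force passes 120 N, or if a joint passes its speed limit or range.

### The arm

A 6-joint arm with a two-finger parallel gripper is mounted at the origin on the work surface. World frame = base frame: x ahead of the robot, y to its left, z up, the work surface at z = 0. Lengths are in m, angles in rad, forces in N, time in s.
With the tool pointing down it reaches from about 0.225 to 0.725 m from the base axis. Payload 3.1 kg.
Tool frame: the origin (TCP) lies midway between the tips of the shut fingers; the grasp point (between the pads) lies 19 mm behind it; x points along the fingers, z is the direction in which the jaws open and shut, and the axes are right-handed (so a half turn about x gives the same grasp; the last joint's range is limited). The gripper opens to 85 mm and grips with 20 to 120 N. Pads are 22 mm wide; open, the fingers measure 114 mm over their backs; the gripper's body (76 mm by 85 mm) begins 54 mm behind the grasp point. The pads swing forward as they close: fully open they stand 13 mm farther back than shut.
Start: joints at [-0.128, 0.048, 0.099, 1.622, 0, 1.443], TCP at [0.525, -0, 0.231] pointing down, gripper open.
Joint ranges: [-2.91, 2.91], [-0.99, 1.94], [-1.21, 1.42], [-2.12, 2.29], [-1.49, 1.47], [-3.14, 3.14]. Speed limits (rad/s): [2.79, 2.79, 3.14, 3.14, 3.14, 3.14].

### API

Orientations are given as [roll, pitch, yaw] about the fixed x, y, z axes, in that order (R = Rz(yaw) Ry(pitch) Rx(roll)).
In Python, from cell import robot, eyes gives the robot as it stands.
- The arm moves only by the shell command python3 -m crank 'ROWS' [FORCE]. ROWS is JSON, a list of rows, each an object with "turn": the turn, a rotation vector about the tool's x, y, z as a fraction of full scale, a list of three; "translation": the shift along the tool's x, y, z as a fraction of full scale, a list of three; "grip": the closure, from -1 (fully open) to 1 (shut). In form: [{"turn": [ax, ay, az], "translation": [x, y, z], "grip": grip}, ...]. A call has 1 to 10 rows; each row is the pose to reach, as a shift and turn from the pose commanded when the call began, along the tool's axes at that moment; what a row does not reach only later rows make up. Full scale, the value 1, is 0.25 m for a shift and 60 degrees for a turn. A row lasts 1/10 s, in which the tool goes at most 50 mm and 8.59 degrees, less where a joint would pass 70% of its speed; a pose out of reach is approached as far as the arm can. A call with a number of a shift or a turn outside -1 to 1 is refused whole. A call with a gripper value outside its range is refused whole. The fingers move at their own pace and stop on an object; FORCE is the grip in N (left out, the last holds). Time passes only in rows, so rows that repeat a pose let the fingers close. It gives the time, the measured TCP pose, the force and the opening at its end, in the units of the state.
- robot.sense(): the state, without advancing time (a new reading comes with each control period).
- eyes.camera(name): name is "scene" or "side" or "wrist"; returns a dict with "image" (420x560x3 uint8, red, green, blue), "intrinsics" (3x3 intrinsics, pixels), "k1" (the pictures are not rectified: a ray, as slopes to the right and down, at radius r is drawn at 1 + k1 r^2 times it, then the intrinsics apply), "rvec" (rotation vector, rad) and "tvec" (3), from world to camera coordinates, as OpenCV has them; the wrist camera has in their place "T_tool_cam" (4x4, takes a point from camera to tool coordinates, whose origin is the TCP and whose axes are the tool frame's). Camera axes: x right, y down, z forward; pixel columns grow to the right and rows downward; lengths in m; the calibration is good to about 2 mm. A picture is of the moment at which its call begins: read the wrist's pose just before it. There is no depth.
- robot.finish_job(): hands the job in, once; it reports no verdict.
The state is a dict: "time_s": time; "joint_positions": joint angles; "qd": joint speeds; "effort": joint torques, N m; "tcp_pos": TCP position; "eef_rot": TCP orientation; "contact_force": force on the tool from outside, world axes, zero at the start; "ft_torque": the same for the moment, N m; "grip_width": finger opening in m.
Only numpy, scipy, OpenCV 4.12 (cv2) and the standard library are available. Lean on these libraries where they do the work, as an engineer would, in place of code of your own. Each camera call takes 0.05 s, during which the arm holds its last target. There are 200 camera calls.

## Working session

There is one attempt and no reset: what is moved stays moved. The work goes in short steps, Python scripts to look and compute and a shell command to move; the robot and the scene stay as the last step left them, time stands still between calls to the robot, and variables do not carry over. Pictures are saved under pics/ and viewed, about 12 in all and at most 16, crops included, and the job is handed in when it is done.

```bash
ls; mkdir -p pics
cat > h.py <<'E'
import numpy as np, cv2
from cell import robot, eyes
from scipy.spatial.transform import Rotation as R
def pose():
    s=robot.sense(); return np.array(s['tcp_pos']), R.from_euler('xyz',s['eef_rot'])
def cam(n,save=None):
    p,r=pose(); c=eyes.camera(n)
    if n=='wrist':
        T=np.eye(4); T[:3,:3]=r.as_matrix(); T[:3,3]=p
        W=T@np.array(c['T_tool_cam']); c['Rcw']=W[:3,:3]; c['o']=W[:3,3]
    else:
        Rm=cv2.Rodrigues(np.array(c['rvec'],float))[0]; c['Rcw']=Rm.T; c['o']=-Rm.T@np.array(c['tvec'],float).ravel()
    c['K']=np.array(c['intrinsics'],float)
    if save: cv2.imwrite('pics/'+save,c['image'][:,:,::-1])
    return c
def ray(c,uv):
    uv=np.atleast_2d(np.array(uv,float)); K=c['K']
    d=np.stack([(uv[:,0]-K[0,2])/K[0,0],(uv[:,1]-K[1,2])/K[1,1]],1)
    x=d.copy()
    for _ in range(20): x=d/(1+c['k1']*(x**2).sum(1,keepdims=True))
    return np.c_[x,np.ones(len(x))]@c['Rcw'].T
def onz(c,uv,z):
    r=ray(c,uv); return c['o']+r*((z-c['o'][2])/r[:,2:3])
def proj(c,P):
    q=(np.atleast_2d(P)-c['o'])@c['Rcw']; x=q[:,:2]/q[:,2:]; x=x*(1+c['k1']*(x**2).sum(1,keepdims=True))
    return x@c['K'][:2,:2].T+c['K'][:2,2]
def mask(c,lo,hi):
    return cv2.inRange(cv2.cvtColor(c['image'],cv2.COLOR_RGB2HSV),lo,hi)
def blobs(m,amin=30):
    n,l,s,ce=cv2.connectedComponentsWithStats(m)
    return [(s[i,4],ce[i].round(1),s[i,:4],l==i) for i in range(1,n) if s[i,4]>=amin]
def tool(dp):  # world shift -> tool fractions
    p,r=pose(); return (r.inv().apply(dp)/0.25).round(3)
E
python3 - <<'E'
from h import *
s=robot.sense(); print(s)
for n in('scene','side','wrist'):
    c=cam(n,n+'0.png'); print(n,c['o'].round(3),c['Rcw'].round(2).tolist(),c['K'][0,0],c['k1'])
E
```

```text
pics
{'time_s': 0.0, 'joint_positions': array([-1.27806747e-01,  4.87381384e-02,  9.75644210e-02,  1.62201314e+00,
       -1.81606015e-05,  1.44300609e+00]), 'qd': array([ 1.04814423e-03,  1.18071859e-03,  1.23165223e-03,  9.44603605e-05,
       -1.53025388e-03,  6.49394388e-04]), 'effort': array([ 2.96208136e-04, -3.38780022e+01,  3.20016932e+01,  2.03766406e-02,
       -2.11149008e-04,  6.20949692e-06]), 'tcp_pos': array([5.24371355e-01, 5.88601924e-05, 2.30106989e-01]), 'eef_rot': array([3.02139915, 1.56840573, 3.02138266]), 'contact_force': array([ 0.81349806,  0.19223972, -0.61889847]), 'ft_torque': array([-0.01196378, -0.02625251, -0.00105144]), 'grip_width': 0.08512883055358621}
scene [1.443 0.276 1.546] [[-0.34, 0.78, -0.52], [0.94, 0.29, -0.19], [0.0, -0.55, -0.83]] 528.3081355899797 -0.18004700401395185
side [ 0.169 -0.986  0.788] [[0.93, -0.2, 0.3], [-0.37, -0.53, 0.77], [0.0, -0.82, -0.57]] 471.7288948664726 0.017224059776128068
wrist [0.525 0.082 0.374] [[1.0, 0.0, -0.0], [-0.0, -0.95, -0.33], [-0.0, 0.33, -0.95]] 305.38320220216934 0.02237826997027075
```

```bash
sleep 1; python3 -c "
import cv2
a=cv2.imread('pics/scene0.png');b=cv2.imread('pics/side0.png');print(a.shape)"
```

```text
(420, 560, 3)
```

View pics/scene0.png

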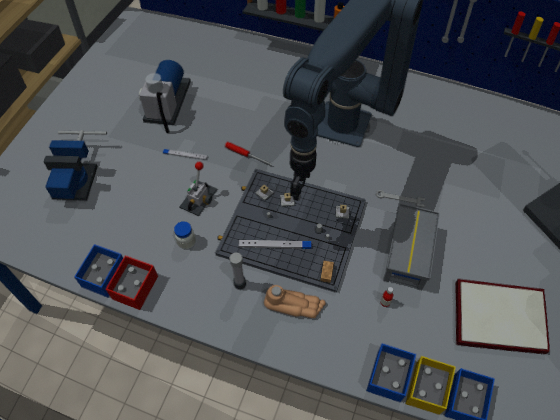

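View pics/side0.png

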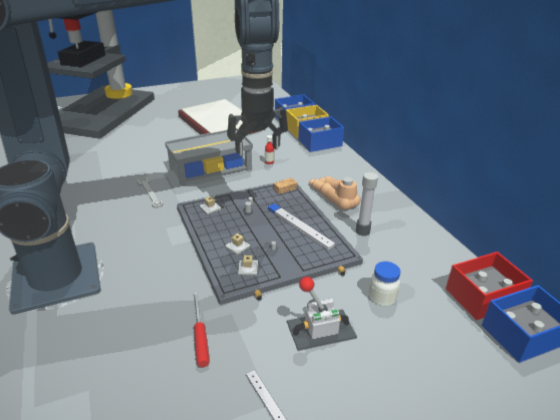

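View pics/wrist0.png

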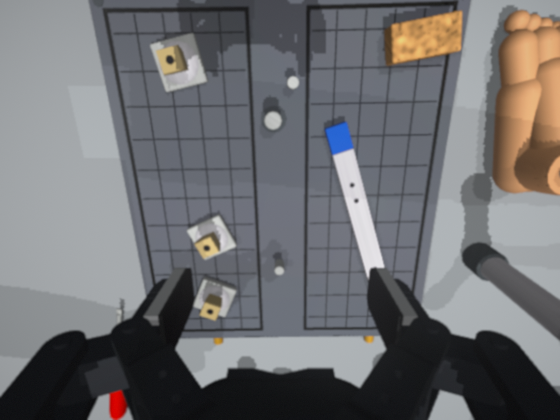

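Three adapters are present. In the wrist view the bosses are near (170,60), (208,246) and (210,308), the post near (274,120), the end pin near (293,82) and the line pin near (279,270). The bar's blue heel is near (339,138). The rack is to the left and the selector to the right, with its red knob at (199,166) in the scene view and (306,284) in the side view.

```bash
cat >> h.py <<'E'
def tri(c1,u1,c2,u2):
    a,b=ray(c1,u1)[0],ray(c2,u2)[0]; t=np.linalg.lstsq(np.c_[a,-b],c2['o']-c1['o'],rcond=None)[0]
    p,q=c1['o']+a*t[0],c2['o']+b*t[1]; return (p+q)/2,np.linalg.norm(p-q)
def near(m,uv,amin=20):
    return min(blobs(m,amin),key=lambda b:np.hypot(*(b[1]-uv)))
def knob():
    a,b=cam('scene'),cam('side'); f=lambda c:mask(c,(0,150,90),(8,255,255))|mask(c,(172,150,90),(180,255,255))
    bl=[x for x in blobs(f(a),20)]; br=[x for x in blobs(f(b),20)]
    res=[]
    for x in bl:
        for y in br:
            p,e=tri(a,x[1],b,y[1])
            if e<.012 and .06<p[2]<.19 and p[1]<0: res.append((p.round(4),round(e,4),x[1],y[1]))
    return res
E
python3 - <<'E'
from h import *
w=cam('wrist'); s=cam('scene'); d=cam('side')
print('knob',knob())
# bosses
m=mask(w,(8,80,60),(28,255,255))
for b in blobs(m,80): print('brass',b[0],b[1],b[2],onz(w,b[1],.054).round(4))
m=mask(w,(105,150,80),(125,255,255))
for b in blobs(m,80): print('blue',b[0],b[1],onz(w,b[1],.032).round(4))
g=cv2.cvtColor(w['image'],cv2.COLOR_RGB2GRAY)
for nm,(u,v),z in(('post',(274,120),.05),('end',(293,82),.04),('line',(279,271),.04)):
    win=np.zeros_like(g); win[v-14:v+15,u-14:u+15]=((g>150)*255)[v-14:v+15,u-14:u+15]
    for b in blobs(win,10): print(nm,b[0],b[1],b[2],onz(w,b[1],z).round(4))
y=mask(s,(22,120,110),(34,255,255))
for b in blobs(y,40):
    if b[1][0]>390 and b[1][0]<440 and b[1][1]<290:
        pts=np.argwhere(b[3])[:,::-1]; P=onz(s,pts,.09)[:,:2]; mu=P.mean(0); V=np.linalg.svd(P-mu)[2][0]; t=(P-mu)@V
        print('yellow',b[0],b[1],mu.round(4),V.round(4),t.min(),t.max(), mu+V*(t.min()+t.max())/2)
im=s['image'][140:230,160:370]; cv2.imwrite('pics/a.png',cv2.resize(im[:,:,::-1],None,fx=3.8,fy=3.8,interpolation=cv2.INTER_CUBIC))
im=s['image'][190:300,370:450]; cv2.imwrite('pics/b.png',cv2.resize(im[:,:,::-1],None,fx=5,fy=5,interpolation=cv2.INTER_CUBIC))
im=d['image'][260:360,270:370]; cv2.imwrite('pics/c.png',cv2.resize(im[:,:,::-1],None,fx=5,fy=5,interpolation=cv2.INTER_CUBIC))
A=cv2.imread('pics/b.png')[:500];B=cv2.imread('pics/c.png'); cv2.imwrite('pics/bc.png',cv2.resize(np.hstack([A,B]),None,fx=.88,fy=.88))
E
```

```text
knob [(array([ 0.4835, -0.3808,  0.1458]), np.float64(0.002), array([198.2, 164.7]), array([306.4, 283.4]))]
brass 3133 [423.2  37.6] [384  10  78  56] [[0.6563 0.1371 0.054 ]]
brass 10933 [528.3 106.2] [493  11  67 184] [[0.7675 0.0766 0.054 ]]
brass 521 [171.   59.6] [157  46  29  28] [[0.4215 0.1193 0.054 ]]
brass 321 [207.1 245.4] [195 235  24  22] [[ 0.44   -0.0749  0.054 ]]
brass 322 [210.8 307.4] [200 295  20  25] [[ 0.4382 -0.1601  0.054 ]]
blue 613 [338.4 137.4] [[0.5883 0.0452 0.032 ]]
post 215 [272.5 120.2] [265 112  16  17] [[0.5168 0.0644 0.05  ]]
end 116 [292.7  82.1] [287  76  12  13] [[0.5372 0.1008 0.04  ]]
line 57 [278.9 270.5] [275 267   9   8] [[ 0.5229 -0.1163  0.04  ]]
yellow 111 [413.1 241.5] [0.4927 0.3791] [0.9972 0.0754] -0.12174141163057974 0.11235739548643352 [0.48797494 0.37875687]
```

View pics/bc.png

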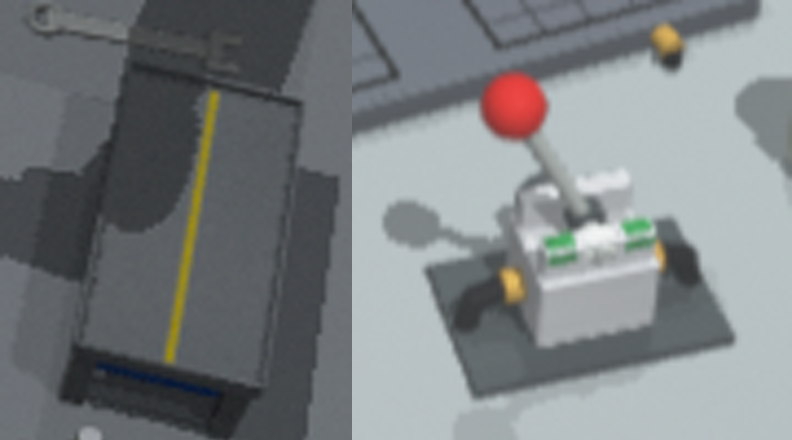

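```bash
cat >> h.py <<'E'
def go(p1,a=None,R0=None):
    "print rows for TCP at p1, tool straight down, jaws along heading a (rad)"
    p,r=pose(); Z=r.as_matrix()[:,2]
    if a is None: a=np.arctan2(Z[1],Z[0])
    c0=np.arctan2(Z[1],Z[0]); a=c0+(a-c0+np.pi/2)%np.pi-np.pi/2
    z=np.array([np.cos(a),np.sin(a),0]); x=np.array([0,0,-1.]); y=np.cross(z,x)
    t=(r.inv()*R.from_matrix(np.c_[x,y,z])).as_rotvec()/np.pi*3
    print('p',p.round(4),'head',round(c0,3),'q6',robot.sense()['joint_positions'][5].round(2),'turn',t.round(3).tolist(),'tr',tool(np.array(p1)-p).tolist())
E
python3 - <<'E'
from h import *
d=cam('side')
P=onz(d,[(287,320.7),(297.5,350.2),(356.8,338),(342.7,309.5)],.006); print(P.round(4),P.mean(0).round(4))
go((.4835,-.381,.24),np.pi/2-.001); go((.4835,-.381,.24),-np.pi/2+.01)
E
```

```text
[[ 0.464  -0.3403  0.006 ]
 [ 0.453  -0.4206  0.006 ]
 [ 0.5815 -0.437   0.006 ]
 [ 0.5928 -0.3553  0.006 ]] [ 0.5228 -0.3883  0.006 ]
p [ 0.5249 -0.      0.2312] head -0.0 q6 1.44 turn [-1.499, -0.0, -0.0] tr [-0.035, -1.524, -0.166]
p [ 0.5249 -0.      0.2312] head -0.0 q6 1.44 turn [1.49, -0.0, 0.0] tr [-0.035, -1.524, -0.166]
```

```bash
python3 -m crank '[{"turn":[-0.7,0,0],"translation":[-0.05,-0.76,-0.08],"grip":-1},{"turn":[-0.7,0,0],"translation":[-0.05,-0.76,-0.08],"grip":-1},{"turn":[-0.7,0,0],"translation":[-0.05,-0.76,-0.08],"grip":-1},{"turn":[-0.7,0,0],"translation":[-0.05,-0.76,-0.08],"grip":-1},{"turn":[-0.7,0,0],"translation":[-0.05,-0.76,-0.08],"grip":-1},{"turn":[-0.7,0,0],"translation":[-0.05,-0.76,-0.08],"grip":-1},{"turn":[-0.7,0,0],"translation":[-0.05,-0.76,-0.08],"grip":-1}]'
python3 -c "
from h import *
go((.4835,-.381,.24),1.45)"
```

```text
time_s: 1.15
tcp_pos: [0.5048, -0.1908, 0.2438]
eef_rot: [0.995, 1.571, 1.726]
contact_force: [0.3, 0.6, 0.5]
grip_width: 0.0855
p [ 0.5048 -0.1908  0.2438] head 0.731 q6 0.35 turn [-0.686, 0.0, -0.0] tr [0.015, -0.509, -0.572]
```

```bash
python3 -m crank '[{"turn":[-0.69,0,0],"translation":[0.015,-0.51,-0.57],"grip":-1},{"turn":[-0.69,0,0],"translation":[0.015,-0.51,-0.57],"grip":-1},{"turn":[-0.69,0,0],"translation":[0.015,-0.51,-0.57],"grip":-1},{"turn":[-0.69,0,0],"translation":[0.015,-0.51,-0.57],"grip":-1},{"turn":[-0.69,0,0],"translation":[0.015,-0.51,-0.57],"grip":-1},{"turn":[-0.69,0,0],"translation":[0.015,-0.51,-0.57],"grip":-1},{"turn":[-0.69,0,0],"translation":[0.015,-0.51,-0.57],"grip":-1}]'
python3 -c "
from h import *
w=cam('wrist','w2.png')
m=mask(w,(0,150,90),(8,255,255))|mask(w,(172,150,90),(180,255,255))
for b in blobs(m,100): print(b[0],b[1],b[2],onz(w,b[1],.141).round(4))
go((.4835,-.381,.128),1.45)"
```

```text
time_s: 1.85
tcp_pos: [0.4847, -0.3794, 0.2401]
eef_rot: [0.117, 1.57, 1.57]
contact_force: [-0.6, 0.0, 0.3]
grip_width: 0.0854
864 [280.1 209.9] [264 194  33  33] [[ 0.4872 -0.3814  0.141 ]]
p [ 0.4849 -0.379   0.2404] head 1.454 q6 -0.66 turn [0.004, 0.0, 0.0] tr [0.45, 0.005, -0.008]
```

View pics/w2.png

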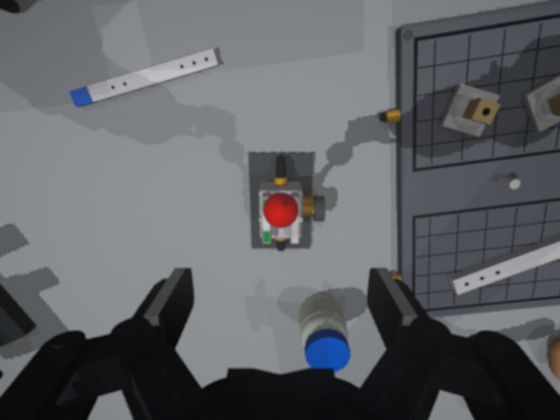

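The knob is centred at (280,210) between the fingers and the jaws are square to the selector. I'll go down and grip it.

```bash
python3 -m crank '[{"turn":[0,0,0],"translation":[0.2,0,-0.008],"grip":-1},{"turn":[0,0,0],"translation":[0.4,0,-0.008],"grip":-1},{"turn":[0,0,0],"translation":[0.46,0,-0.008],"grip":-1},{"turn":[0,0,0],"translation":[0.46,0,-0.008],"grip":-1},{"turn":[0,0,0],"translation":[0.46,0,-0.008],"grip":1},{"turn":[0,0,0],"translation":[0.46,0,-0.008],"grip":1},{"turn":[0,0,0],"translation":[0.46,0,-0.008],"grip":1},{"turn":[0,0,0],"translation":[0.46,0,-0.008],"grip":1},{"turn":[0,0,0],"translation":[0.46,0,-0.008],"grip":1},{"turn":[0,0,0],"translation":[0.46,0,-0.008],"grip":1}]' 20
python3 -c "
from h import *
p,_=pose(); h=-.12
go(p+[.0428,-.0051,.011],1.45)"
```

```text
time_s: 2.9
tcp_pos: [0.4852, -0.3793, 0.1282]
eef_rot: [-0.523, 1.565, 0.934]
contact_force: [-1.1, 8.4, 8.2]
grip_width: 0.0284
p [ 0.4852 -0.3793  0.1282] head 1.457 q6 -0.66 turn [0.007, 0.005, 0.003] tr [-0.044, -0.173, -0.001]
```

```bash
python3 -m crank '[{"turn":[0,0,0],"translation":[-0.018,-0.045,0],"grip":1},{"turn":[0,0,0],"translation":[-0.033,-0.09,0],"grip":1},{"turn":[0,0,0],"translation":[-0.042,-0.13,0],"grip":1},{"turn":[0,0,0],"translation":[-0.044,-0.173,0],"grip":1},{"turn":[0,0,0],"translation":[-0.044,-0.173,0],"grip":1},{"turn":[0,0,0],"translation":[-0.044,-0.173,0],"grip":1},{"turn":[0,0,0],"translation":[-0.044,-0.173,0],"grip":-1},{"turn":[0,0,0],"translation":[-0.044,-0.173,0],"grip":-1},{"turn":[0,0,0],"translation":[-0.044,-0.173,0],"grip":-1},{"turn":[0,0,0],"translation":[-0.044,-0.173,0],"grip":-1}]'
python3 -m crank '[{"turn":[0,0,0],"translation":[0,0,0],"grip":-1},{"turn":[0,0,0],"translation":[-0.2,0,0],"grip":-1},{"turn":[0,0,0],"translation":[-0.4,0,0],"grip":-1},{"turn":[0,0,0],"translation":[-0.4,0,0],"grip":-1},{"turn":[0,0,0],"translation":[-0.4,0,0],"grip":-1}]'
python3 -c "
from h import *
print(knob())
w=cam('wrist')
m=mask(w,(0,150,90),(8,255,255))|mask(w,(172,150,90),(180,255,255))
for b in blobs(m,100): print(b[0],b[1],onz(w,b[1],.152).round(4))
"
```

```text
time_s: 3.9
tcp_pos: [0.5271, -0.3876, 0.1364]
eef_rot: [-2.535, 1.57, -1.08]
contact_force: [-0.6, -0.4, -0.1]
grip_width: 0.0838
time_s: 4.4
tcp_pos: [0.5281, -0.3881, 0.2391]
eef_rot: [-2.205, 1.565, -0.75]
contact_force: [-0.3, -0.3, -1.2]
grip_width: 0.0851
[(array([ 0.522 , -0.3858,  0.1541]), np.float64(0.0008), array([191.5, 171.3]), array([325.2, 276.9]))]
984 [283.5 210.4] [[ 0.5245 -0.3858  0.152 ]]
```

Run:
```python
from h import *
d=cam('side'); k=np.array([.5225,-.3858,.153]); ux=np.array([.993,-.12,0])
im=d['image'][:,:,::-1].copy()[250:360,270:370]; im=cv2.resize(im,None,fx=5,fy=5,interpolation=cv2.INTER_CUBIC)
ku=np.array([325.2,276.9]); k0=proj(d,k)[0]
for a,col in((-.13,(0,0,255)),(0,(0,255,0)),(.13,(255,0,0))):
    h=k-.09*(np.sin(a)*ux+np.cos(a)*np.array([0,0,1])); u=proj(d,h)[0]-k0+ku
    cv2.circle(im,tuple(((u-[270,250])*5).astype(int)),3,col,-1); print(a,u)
cv2.imwrite('pics/lev.png',im)
go((.40,-.03,.26),0.0)
```

```text
-0.13 [327.57353803 307.89066498]
0 [322.23668336 309.18437011]
0.13 [316.92090868 309.96669263]
p [ 0.5265 -0.3865  0.2338] head 1.456 q6 -0.62 turn [1.39, -0.0, -0.004] tr [-0.1, 0.667, 1.359]
```

View pics/lev.png

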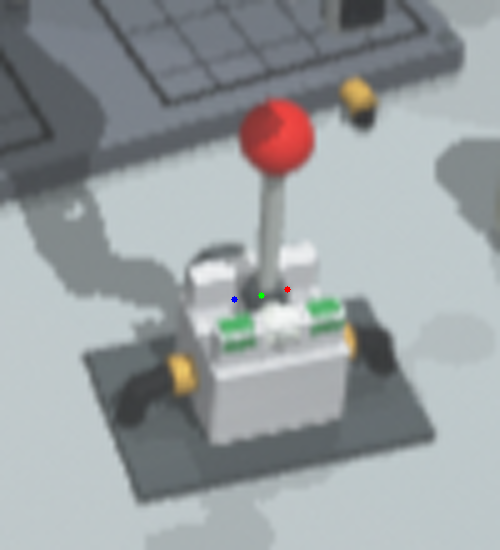

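The rod points at the zero mark, so the lever is upright within the tolerance. I'll move up over the near zone, which also uses up the bleed time.

```bash
python3 -m crank '[{"turn":[0,0,0],"translation":[-0.1,0,0],"grip":-1},{"turn":[0.3,0,0],"translation":[-0.1,0.3,0.6],"grip":-1},{"turn":[0.7,0,0],"translation":[-0.1,0.4,0.8],"grip":-1},{"turn":[0.7,0,0],"translation":[-0.1,0.4,0.8],"grip":-1},{"turn":[0.7,0,0],"translation":[-0.1,0.4,0.8],"grip":-1},{"turn":[0.7,0,0],"translation":[-0.1,0.4,0.8],"grip":-1},{"turn":[0.7,0,0],"translation":[-0.1,0.4,0.8],"grip":-1},{"turn":[0.7,0,0],"translation":[-0.1,0.4,0.8],"grip":-1},{"turn":[0.7,0,0],"translation":[-0.1,0.4,0.8],"grip":-1},{"turn":[0.7,0,0],"translation":[-0.1,0.4,0.8],"grip":-1}]'
python3 -c "
from h import *
go((.42,-.03,.26),0.0)"
```

```text
time_s: 5.6
tcp_pos: [0.4509, -0.1779, 0.2603]
eef_rot: [2.071, 1.57, 2.793]
contact_force: [0.3, -0.3, -0.2]
grip_width: 0.0851
p [ 0.4509 -0.1779  0.2603] head 0.722 q6 0.33 turn [0.689, -0.001, -0.001] tr [0.001, 0.526, 0.298]
```

```bash
python3 -m crank '[{"turn":[0.69,0,0],"translation":[0,0.53,0.3],"grip":-1},{"turn":[0.69,0,0],"translation":[0,0.53,0.3],"grip":-1},{"turn":[0.69,0,0],"translation":[0,0.53,0.3],"grip":-1},{"turn":[0.69,0,0],"translation":[0,0.53,0.3],"grip":-1},{"turn":[0.69,0,0],"translation":[0,0.53,0.3],"grip":-1},{"turn":[0.69,0,0],"translation":[0,0.53,0.3],"grip":-1},{"turn":[0.69,0,0],"translation":[0,0.53,0.3],"grip":-1},{"turn":[0.69,0,0],"translation":[0,0.53,0.3],"grip":-1},{"turn":[0.69,0,0],"translation":[0,0.53,0.3],"grip":-1},{"turn":[0.69,0,0],"translation":[0,0.53,0.3],"grip":-1}]'
cat >> h.py <<'E'
def adapters(w):
    "boss top hole + white base rectangle"
    out=[]
    br=mask(w,(8,70,50),(30,255,255)); g=cv2.cvtColor(w['image'],cv2.COLOR_RGB2HSV)
    wh=cv2.inRange(g,(0,0,105),(180,60,255))
    for b in blobs(br,120):
        if b[0]>2000: continue
        m=cv2.dilate(b[3].astype(np.uint8)*255,np.ones((3,3)))
        near=cv2.dilate(m,cv2.getStructuringElement(cv2.MORPH_ELLIPSE,(45,45)))
        u=cv2.morphologyEx((wh|m)&near,cv2.MORPH_OPEN,np.ones((3,3)))
        n,l,st,ce=cv2.connectedComponentsWithStats(u); i=l[int(b[1][1]),int(b[1][0])]
        if i==0: continue
        c=cv2.findContours((l==i).astype(np.uint8),cv2.RETR_EXTERNAL,cv2.CHAIN_APPROX_NONE)[0][0][:,0]
        P=onz(w,c,.028)[:,:2]; r=cv2.minAreaRect((P*1000).astype(np.float32))
        top=onz(w,b[1],.050)[0][:2]
        out.append((b[1],top.round(4),(np.array(r[0])/1000).round(4),np.round(r[1],1),round(r[2],1)))
    return out
E
python3 -c "
from h import *
w=cam('wrist','w3.png')
for a in adapters(w): print(*a)"
```

```text
time_s: 6.6
tcp_pos: [0.4195, -0.0283, 0.2609]
eef_rot: [2.906, 1.57, 2.906]
contact_force: [0.4, -0.1, 0.3]
grip_width: 0.0853
[295.5 213.8] [ 0.4388 -0.0771] [ 0.4421 -0.0903] [83.5 81.1] 23.1
[292.8 275.2] [ 0.4365 -0.1641] [ 0.4296 -0.1666] [59.9 75.7] 88.0
```

View pics/w3.png

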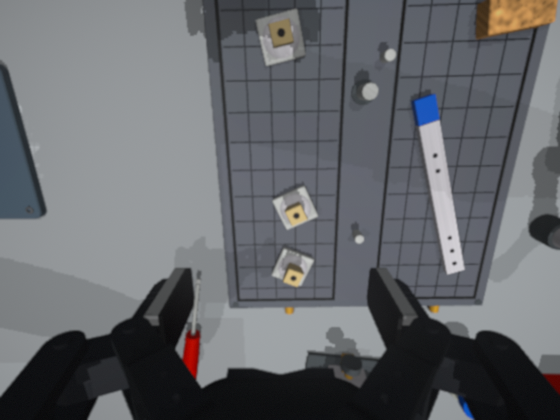

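Run:
```python
from h import *
w=cam('wrist')
for n,c,h in(('A',[(255,19),(296,10),(305,54),(265,66)],(281,32.5)),('B',[(272,204),(305,185),(319,213),(288,230)],(296,215.5)),('C',[(286,247),(313,260),(299,286),(273,271)],(293.5,279))):
    P=onz(w,c,.027)[:,:2]; e=np.roll(P,-1,0)-P
    print(n,P.mean(0).round(4),np.hypot(*e.T).round(3),np.degrees(np.arctan2(e[:,1],e[:,0])).round(1),'hole',onz(w,h,.054)[0,:2].round(4))
b=onz(w,[(414,101),(435,95),(464,268),(446,273)],.032)[:,:2]; print(b.round(4)); 
hh=b[:2].mean(0);tt=b[2:].mean(0); print('bar',((hh+tt)/2).round(4),np.hypot(*(hh-tt)),np.degrees(np.arctan2(*(hh-tt)[::-1])))
```

```text
A [0.4199 0.1193] [0.045 0.043 0.046 0.047] [  10.6  -75.6 -164.9  102.3] hole [0.4207 0.1193]
B [ 0.4404 -0.0779] [0.049 0.043 0.047 0.042] [  31.1  -63.  -149.1  119.9] hole [ 0.4392 -0.0778]
C [ 0.4374 -0.1638] [0.043 0.046 0.044 0.042] [ -28.  -114.   146.6   64.2] hole [ 0.4373 -0.1673]
[[ 0.5731  0.054 ]
 [ 0.5958  0.0602]
 [ 0.672  -0.163 ]
 [ 0.649  -0.171 ]]
bar [ 0.6225 -0.0549] 0.23665985176029006 108.75448244984602
```

Adapter A sits at about (.420,.119) turned 12.5°, B at (.4395,-.078) turned 29°, and C at (.4373,-.166) turned -28°. The bar is askew by about 0.31 rad. I'll pick A first.

```bash
python3 -c "
from h import *
go((.42,.1193,.10),1.789-.0001)"
python3 -m crank '[{"turn":[-0.9,0,0],"translation":[0.1,0.3,0],"grip":-0.1},{"turn":[-0.9,0,0],"translation":[0.2,0.59,0],"grip":-0.1},{"turn":[-0.9,0,0],"translation":[0.2,0.59,0],"grip":-0.1},{"turn":[-0.9,0,0],"translation":[0.2,0.59,0],"grip":-0.1},{"turn":[-0.9,0,0],"translation":[0.2,0.59,0],"grip":-0.1},{"turn":[-0.9,0,0],"translation":[0.2,0.59,0],"grip":-0.1},{"turn":[-0.9,0,0],"translation":[0.2,0.59,0],"grip":-0.1},{"turn":[-0.9,0,0],"translation":[0.2,0.59,0],"grip":-0.1}]'
python3 -c "
from h import *
go((.42,.1193,.10),1.789)"
```

```text
p [ 0.4195 -0.0282  0.261 ] head -0.0 q6 1.34 turn [1.292, -0.0, 0.0] tr [0.644, 0.59, 0.002]
time_s: 7.5
tcp_pos: [0.4194, 0.1197, 0.211]
eef_rot: [2.841, 1.571, -2.5]
contact_force: [-1.3, -0.9, 0.5]
grip_width: 0.0472
p [0.4194 0.1197 0.211 ] head 0.943 q6 0.75 turn [-0.808, -0.0, -0.0] tr [0.444, -0.003, 0.0]
```

```bash
python3 -m crank '[{"turn":[-0.81,0,0],"translation":[0.1,0,0],"grip":-0.1},{"turn":[-0.81,0,0],"translation":[0.3,0,0],"grip":-0.1},{"turn":[-0.81,0,0],"translation":[0.36,0,0],"grip":-0.1},{"turn":[-0.81,0,0],"translation":[0.36,0,0],"grip":-0.1},{"turn":[-0.81,0,0],"translation":[0.36,0,0],"grip":-0.1},{"turn":[-0.81,0,0],"translation":[0.36,0,0],"grip":-0.1},{"turn":[-0.81,0,0],"translation":[0.36,0,0],"grip":-0.1}]'
python3 -c "
from h import *
w=cam('wrist','w4.png')
for b in blobs(mask(w,(8,70,50),(30,255,255)),150): print(b[0],b[1],b[2],onz(w,b[1],.050).round(4))
go((.42,.1193,.033),1.789)"
```

```text
time_s: 8.2
tcp_pos: [0.4194, 0.1195, 0.121]
eef_rot: [1.275, 1.571, 3.064]
contact_force: [-0.2, 0.5, 0.5]
grip_width: 0.0469
1049 [ 18.2 188.1] [  0 172  42  36] [[ 0.4366 -0.0708  0.05  ]]
777 [281.9 219.9] [268 205  29  31] [[0.4197 0.119  0.05  ]]
2822 [494.6 331.4] [464 296  63  78] [[0.4796 0.3176 0.05  ]]
p [0.4195 0.1195 0.1211] head 1.788 q6 -0.09 turn [-0.001, 0.0, 0.0] tr [0.352, -0.002, -0.001]
```

View pics/w4.png

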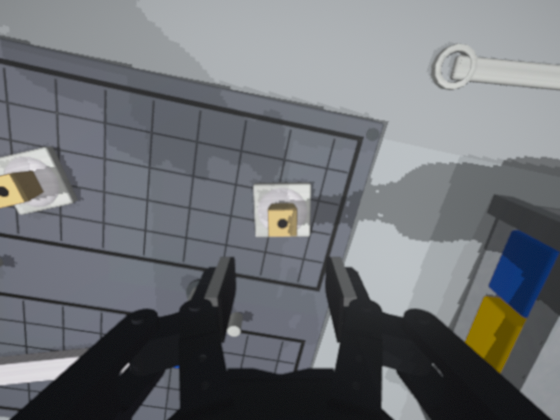

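A is square and centred between the jaws at (282,220). I'll descend, grip and lift.

```bash
python3 -m crank '[{"turn":[0,0,0],"translation":[0.15,0,0],"grip":-0.1},{"turn":[0,0,0],"translation":[0.3,0,0],"grip":-0.1},{"turn":[0,0,0],"translation":[0.35,0,0],"grip":-0.1},{"turn":[0,0,0],"translation":[0.35,0,0],"grip":-0.1},{"turn":[0,0,0],"translation":[0.35,0,0],"grip":1},{"turn":[0,0,0],"translation":[0.35,0,0],"grip":1},{"turn":[0,0,0],"translation":[0.35,0,0],"grip":1},{"turn":[0,0,0],"translation":[0.35,0,0],"grip":1},{"turn":[0,0,0],"translation":[0.35,0,0],"grip":1}]' 40
python3 -m crank '[{"turn":[0,0,0],"translation":[-0.1,0,0],"grip":1},{"turn":[0,0,0],"translation":[-0.3,0,0],"grip":1},{"turn":[0,0,0],"translation":[-0.5,0,0],"grip":1},{"turn":[0,0,0],"translation":[-0.5,0,0],"grip":1},{"turn":[0,0,0],"translation":[-0.5,0,0],"grip":1}]'
python3 -c "
from h import *
c=np.array([.491,.379]);u=np.array([.9972,.0754]); print(c+.054*u,c-.054*u)
go((*(c+.054*u),.16),1.646)"
```

```text
time_s: 9.15
tcp_pos: [0.4215, 0.1199, 0.0359]
eef_rot: [-1.651, 1.566, 0.14]
contact_force: [-0.1, -0.7, 5.7]
grip_width: 0.0211
time_s: 9.65
tcp_pos: [0.4207, 0.1197, 0.1603]
eef_rot: [-1.696, 1.567, 0.095]
contact_force: [0.6, 0.2, -1.8]
grip_width: 0.0211
[0.5448488 0.3830716] [0.4371512 0.3749284]
p [0.4207 0.1197 0.1603] head 1.791 q6 -0.1 turn [0.138, -0.0, 0.004] tr [0.004, -0.714, 0.92]
```

```bash
python3 -m crank '[{"turn":[0.07,0,0],"translation":[-0.2,-0.1,0.2],"grip":1},{"turn":[0.138,0,0],"translation":[-0.2,-0.3,0.4],"grip":1},{"turn":[0.138,0,0],"translation":[-0.2,-0.4,0.6],"grip":1},{"turn":[0.138,0,0],"translation":[-0.2,-0.4,0.8],"grip":1},{"turn":[0.138,0,0],"translation":[-0.2,-0.4,0.9],"grip":1},{"turn":[0.138,0,0],"translation":[-0.2,-0.4,0.9],"grip":1},{"turn":[0.138,0,0],"translation":[-0.2,-0.4,0.9],"grip":1},{"turn":[0.138,0,0],"translation":[-0.2,-0.4,0.9],"grip":1}]'
cat >> h.py <<'E'
def yline(c,y=None):
    m=mask(c,(22,110,70),(34,255,255)); m=cv2.morphologyEx(m,cv2.MORPH_OPEN,np.ones((2,2)))
    uv=np.argwhere(m>0)[:,::-1]; P=onz(c,uv,.09)[:,:2]
    k=(np.abs(P[:,1]-(.379+(P[:,0]-.491)*.0756))<.012)&(P[:,0]>.36)&(P[:,0]<.63); P=P[k]
    vx,vy,x0,y0=cv2.fitLine((P*1000).astype(np.float32),cv2.DIST_HUBER,0,.01,.01).ravel(); s=np.sign(vx)
    t=P@[vx*s,vy*s]; mid=.491
    print('line n',len(P),'slope',vy/vx,'y at x=.491',(y0+(491-x0)*vy/vx)/1000,'x range',P[:,0].min().round(4),P[:,0].max().round(4))
E
python3 -c "
from h import *
w=cam('wrist','w5.png'); yline(w); s=cam('scene'); yline(s)
go((.5448,.3831,.14),1.646)"
```

```text
time_s: 10.45
tcp_pos: [0.4671, 0.3598, 0.2066]
eef_rot: [2.3, 1.566, -2.337]
contact_force: [-0.2, 0.2, -2.5]
grip_width: 0.0212
line n 1164 slope 0.07529477 y at x=.491 0.3766125 x range 0.3719 0.6127
line n 110 slope 0.07137308 y at x=.491 0.38291168 x range 0.4185 0.6071
p [0.4678 0.3592 0.2077] head 1.644 q6 0.47 turn [-0.001, -0.002, -0.002] tr [0.27, -0.315, 0.073]
```

View pics/w5.png

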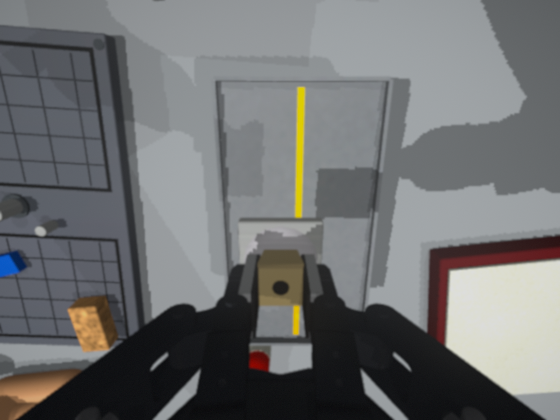

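```bash
python3 -c "
from h import *
go((.5459,.3816,.125),1.646); w=cam('wrist'); print(onz(w,(258,360),.1))"
python3 -m crank '[{"turn":[0,0,0],"translation":[0,-0.15,0.04],"grip":1},{"turn":[0,0,0],"translation":[0.1,-0.316,0.083],"grip":1},{"turn":[0,0,0],"translation":[0.25,-0.316,0.083],"grip":1},{"turn":[0,0,0],"translation":[0.33,-0.316,0.083],"grip":1},{"turn":[0,0,0],"translation":[0.33,-0.316,0.083],"grip":1},{"turn":[0,0,0],"translation":[0.33,-0.316,0.083],"grip":1}]'
python3 -c "
from h import *
go((.5459,.3816,.107),1.646)"
```

```text
p [0.4678 0.3592 0.2077] head 1.644 q6 0.47 turn [-0.001, -0.002, -0.002] tr [0.33, -0.319, 0.067]
[[0.64063599 0.34672798 0.1       ]]
time_s: 11.2
tcp_pos: [0.5453, 0.3864, 0.1264]
eef_rot: [2.257, 1.57, -2.382]
contact_force: [-0.5, -1.0, -1.0]
grip_width: 0.0211
p [0.5453 0.3864 0.1264] head 1.645 q6 0.44 turn [-0.001, -0.0, -0.0] tr [0.078, -0.001, -0.019]
```

```bash
python3 -m crank '[{"turn":[0,0,0],"translation":[0.03,0,-0.019],"grip":1},{"turn":[0,0,0],"translation":[0.06,0,-0.019],"grip":1},{"turn":[0,0,0],"translation":[0.078,0,-0.019],"grip":1},{"turn":[0,0,0],"translation":[0.078,0,-0.019],"grip":1},{"turn":[0,0,0],"translation":[0.078,0,-0.019],"grip":1}]'
python3 -c "
from h import *
go((.5459,.3816,.106),1.646)"
```

```text
time_s: 11.7
tcp_pos: [0.5454, 0.383, 0.1067]
eef_rot: [-0.578, 1.571, 1.068]
contact_force: [-0.1, -0.1, -1.8]
grip_width: 0.0213
p [0.5454 0.383  0.1067] head 1.646 q6 0.44 turn [0.0, 0.0, 0.0] tr [0.003, -0.002, -0.006]
```

```bash
python3 -m crank '[{"turn":[0,0,0],"translation":[0.004,0,-0.006],"grip":1},{"turn":[0,0,0],"translation":[0.008,0,-0.006],"grip":1},{"turn":[0,0,0],"translation":[0.008,0,-0.006],"grip":1},{"turn":[0,0,0],"translation":[0.008,0,-0.006],"grip":-0.1},{"turn":[0,0,0],"translation":[0.008,0,-0.006],"grip":-0.1},{"turn":[0,0,0],"translation":[0.008,0,-0.006],"grip":-0.1},{"turn":[0,0,0],"translation":[0.008,0,-0.006],"grip":-0.1},{"turn":[0,0,0],"translation":[-0.1,0,-0.006],"grip":-0.1},{"turn":[0,0,0],"translation":[-0.3,0,-0.006],"grip":-0.1},{"turn":[0,0,0],"translation":[-0.4,0,-0.006],"grip":-0.1}]'
python3 -c "
from h import *
go((.4395,-.078,.16),2.077)
w=cam('wrist')
for b in blobs(mask(w,(8,70,50),(30,255,255)),150): print(b[0],b[1],b[2],onz(w,b[1],.120).round(4))"
```

```text
time_s: 12.7
tcp_pos: [0.5464, 0.3818, 0.2105]
eef_rot: [-1.157, 1.566, 0.489]
contact_force: [0.4, 0.3, 1.3]
grip_width: 0.047
p [0.5464 0.3818 0.2105] head 1.646 q6 0.43 turn [-0.411, 0.001, 0.004] tr [0.196, 0.566, -1.802]
1515 [279.9  84.5] [276   0   9 175] [[0.4522 0.3728 0.12  ]]
681 [280.3 208. ] [267 194  27  29] [[0.5447 0.3801 0.12  ]]
307 [279.5 243.1] [276 224   8  39] [[0.5761 0.3818 0.12  ]]
2414 [ 66.5 263.3] [ 37 235  58  59] [[0.6082 0.2017 0.12  ]]
5189 [ 47.2 344.7] [  0 315 111  66] [[0.6971 0.1715 0.12  ]]
1017 [397.  402.2] [381 383  38  37] [[0.7468 0.5156 0.12  ]]
```

```bash
python3 -m crank '[{"turn":[-0.2,0,0],"translation":[0,0.28,-0.9],"grip":-0.1},{"turn":[-0.2,0,0],"translation":[0,0.28,-0.9],"grip":-0.1},{"turn":[-0.2,0,0],"translation":[0,0.28,-0.9],"grip":-0.1},{"turn":[-0.2,0,0],"translation":[0,0.28,-0.9],"grip":-0.1},{"turn":[-0.2,0,0],"translation":[0,0.28,-0.9],"grip":-0.1},{"turn":[-0.2,0,0],"translation":[0,0.28,-0.9],"grip":-0.1}]' | head -2
python3 -c "
from h import *
go((.4395,-.078,.12),2.077)"
```

```text
time_s: 13.35
tcp_pos: [0.4918, 0.148, 0.2066]
p [0.4918 0.148  0.2066] head 1.85 q6 -0.12 turn [-0.216, -0.001, -0.001] tr [0.348, 0.45, -0.811]
```

```bash
python3 -m crank '[{"turn":[-0.22,0,0],"translation":[0,0.45,-0.81],"grip":-0.1},{"turn":[-0.22,0,0],"translation":[0,0.45,-0.81],"grip":-0.1},{"turn":[-0.22,0,0],"translation":[0,0.45,-0.81],"grip":-0.1},{"turn":[-0.22,0,0],"translation":[0.1,0.45,-0.81],"grip":-0.1},{"turn":[-0.22,0,0],"translation":[0.25,0.45,-0.81],"grip":-0.1},{"turn":[-0.22,0,0],"translation":[0.35,0.45,-0.81],"grip":-0.1},{"turn":[-0.22,0,0],"translation":[0.35,0.45,-0.81],"grip":-0.1},{"turn":[-0.22,0,0],"translation":[0.35,0.45,-0.81],"grip":-0.1}]' | head -2
python3 -c "
from h import *
w=cam('wrist','w6.png')
for b in blobs(mask(w,(8,70,50),(30,255,255)),150): print(b[0],b[1],b[2],onz(w,b[1],.050).round(4))
go((.4395,-.078,.034),2.077)"
```

```text
time_s: 14.15
tcp_pos: [0.4414, -0.0735, 0.1188]
346 [88.  88.7] [78 79 21 23] [[ 0.4232 -0.2274  0.05  ]]
1006 [171.4 154.4] [148 135  46  42] [[ 0.4359 -0.165   0.05  ]]
815 [279.5 215.7] [265 200  30  32] [[ 0.4385 -0.0776  0.05  ]]
253 [ 17.8 304.9] [  8 296  19  19] [[ 0.6097 -0.224   0.05  ]]
p [ 0.4428 -0.0736  0.1205] head 2.087 q6 -0.83 turn [0.01, -0.001, 0.002] tr [0.346, 0.021, -0.008]
```

View pics/w6.png

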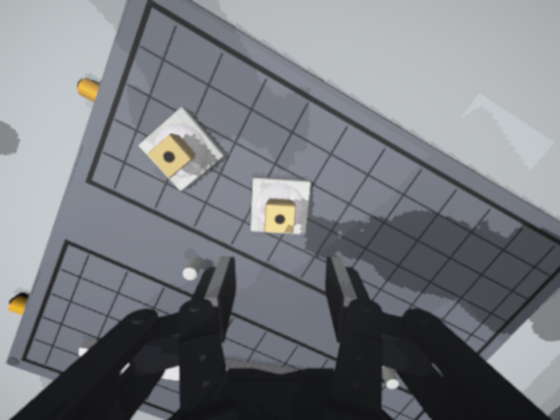

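B is square to the jaws at (280,217). C is at (169,156), turned about 35 to 40° in this view, and unmoved.

```bash
python3 -m crank '[{"turn":[0.02,0,0],"translation":[0.15,0.02,-0.01],"grip":-0.1},{"turn":[0.02,0,0],"translation":[0.3,0.02,-0.01],"grip":-0.1},{"turn":[0.02,0,0],"translation":[0.34,0.02,-0.01],"grip":-0.1},{"turn":[0.02,0,0],"translation":[0.34,0.02,-0.01],"grip":-0.1},{"turn":[0.02,0,0],"translation":[0.34,0.02,-0.01],"grip":1},{"turn":[0.02,0,0],"translation":[0.34,0.02,-0.01],"grip":1},{"turn":[0.02,0,0],"translation":[0.34,0.02,-0.01],"grip":1},{"turn":[0.02,0,0],"translation":[0.34,0.02,-0.01],"grip":1},{"turn":[0.02,0,0],"translation":[0.34,0.02,-0.01],"grip":1}]' 40
python3 -m crank '[{"turn":[0,0,0],"translation":[-0.1,0,0],"grip":1},{"turn":[0,0,0],"translation":[-0.3,0,0],"grip":1},{"turn":[0,0,0],"translation":[-0.5,0,0],"grip":1},{"turn":[0,0,0],"translation":[-0.65,0,0],"grip":1},{"turn":[0,0,0],"translation":[-0.65,0,0],"grip":1}]'
python3 -c "
from h import *
go((.492,.3775,.20),1.646)"
```

```text
time_s: 15.1
tcp_pos: [0.4411, -0.0793, 0.0371]
eef_rot: [-2.222, 1.565, -0.157]
contact_force: [-0.5, 1.7, 6.3]
grip_width: 0.0213
time_s: 15.6
tcp_pos: [0.4425, -0.0803, 0.2043]
eef_rot: [-2.415, 1.557, -0.35]
contact_force: [-0.1, 0.6, -1.6]
grip_width: 0.0209
p [ 0.4425 -0.0803  0.2043] head 2.065 q6 -0.82 turn [0.4, -0.008, 0.011] tr [0.011, -1.043, 1.518]
```

```bash
python3 -m crank '[{"turn":[0.2,0,0],"translation":[0,-0.5,0.76],"grip":1},{"turn":[0.2,0,0],"translation":[0,-0.5,0.76],"grip":1},{"turn":[0.2,0,0],"translation":[0,-0.5,0.76],"grip":1},{"turn":[0.2,0,0],"translation":[0,-0.5,0.76],"grip":1},{"turn":[0.2,0,0],"translation":[0,-0.5,0.76],"grip":1},{"turn":[0.2,0,0],"translation":[0,-0.5,0.76],"grip":1},{"turn":[0.2,0,0],"translation":[0,-0.5,0.76],"grip":1}]'|head -2
python3 -c "
from h import *
go((.492,.3775,.16),1.646)"
```

```text
time_s: 16.3
tcp_pos: [0.458, 0.1481, 0.1958]
p [0.458  0.1481 0.1958] head 1.858 q6 -0.11 turn [0.202, -0.001, -0.001] tr [0.142, -0.39, 0.842]
```

```bash
python3 -m crank '[{"turn":[0.2,0,0],"translation":[0,-0.39,0.84],"grip":1},{"turn":[0.2,0,0],"translation":[0,-0.39,0.84],"grip":1},{"turn":[0.2,0,0],"translation":[0,-0.39,0.84],"grip":1},{"turn":[0.2,0,0],"translation":[0,-0.39,0.84],"grip":1},{"turn":[0.2,0,0],"translation":[0.1,-0.39,0.84],"grip":1},{"turn":[0.2,0,0],"translation":[0.14,-0.39,0.84],"grip":1},{"turn":[0.2,0,0],"translation":[0.14,-0.39,0.84],"grip":1},{"turn":[0.2,0,0],"translation":[0.14,-0.39,0.84],"grip":1}]'|head -2
python3 -c "
from h import *
go((.492,.3775,.108),1.646)"
```

```text
time_s: 17.1
tcp_pos: [0.4933, 0.3746, 0.1614]
p [0.4933 0.3746 0.1614] head 1.644 q6 0.47 turn [-0.002, -0.001, -0.001] tr [0.213, 0.004, 0.012]
```

```bash
python3 -m crank '[{"turn":[0,0,0],"translation":[0.1,0.004,0.012],"grip":1},{"turn":[0,0,0],"translation":[0.18,0.004,0.012],"grip":1},{"turn":[0,0,0],"translation":[0.215,0.004,0.012],"grip":1},{"turn":[0,0,0],"translation":[0.218,0.004,0.012],"grip":1},{"turn":[0,0,0],"translation":[0.218,0.004,0.012],"grip":1},{"turn":[0,0,0],"translation":[0.218,0.004,0.012],"grip":1}]'
python3 -c "
from h import *
go((.492,.3775,.108),1.646)"
```

```text
time_s: 17.7
tcp_pos: [0.4927, 0.3795, 0.1087]
eef_rot: [-1.12, 1.568, 0.525]
contact_force: [-0.9, 0.8, -1.0]
grip_width: 0.0208
p [0.4927 0.3795 0.1087] head 1.645 q6 0.47 turn [-0.001, 0.001, 0.002] tr [0.003, 0.004, -0.008]
```

```bash
python3 -m crank '[{"turn":[0,0,0],"translation":[0.004,0.004,-0.006],"grip":1},{"turn":[0,0,0],"translation":[0.009,0.004,-0.006],"grip":1},{"turn":[0,0,0],"translation":[0.009,0.004,-0.006],"grip":1},{"turn":[0,0,0],"translation":[0.009,0.004,-0.006],"grip":-0.1},{"turn":[0,0,0],"translation":[0.009,0.004,-0.006],"grip":-0.1},{"turn":[0,0,0],"translation":[0.009,0.004,-0.006],"grip":-0.1},{"turn":[0,0,0],"translation":[0.009,0.004,-0.006],"grip":-0.1},{"turn":[0,0,0],"translation":[-0.1,0.004,-0.006],"grip":-0.1},{"turn":[0,0,0],"translation":[-0.3,0.004,-0.006],"grip":-0.1},{"turn":[0,0,0],"translation":[-0.4,0.004,-0.006],"grip":-0.1}]'
python3 -c "
from h import *
go((.4365,-.165,.2),1.082)
w=cam('wrist','w7.png')
for b in blobs(mask(w,(8,70,50),(30,255,255)),150): print(b[0],b[1],b[2],onz(w,b[1],.120).round(4))"
```

```text
time_s: 18.7
tcp_pos: [0.4917, 0.3786, 0.2108]
eef_rot: [-1.082, 1.567, 0.564]
contact_force: [0.9, 0.1, -0.0]
grip_width: 0.047
p [0.4917 0.3786 0.2108] head 1.646 q6 0.47 turn [0.539, 0.003, 0.003] tr [0.037, 0.384, -2.152]
1088 [278.8 110.4] [275  49   9 127] [[0.4149 0.3701 0.12  ]]
682 [279.5 210. ] [267 196  26  29] [[0.4918 0.3764 0.12  ]]
859 [279.  273.2] [267 251  25  59] [[0.5506 0.3803 0.12  ]]
2173 [ 76.  302.6] [ 49 275  53  57] [[0.5935 0.2008 0.12  ]]
3132 [ 30.4 376.6] [  0 349  88  68] [[0.6828 0.1461 0.12  ]]
```

```bash
python3 -m crank '[{"turn":[0.2,0,0],"translation":[0,0.18,-1],"grip":-0.1},{"turn":[0.2,0,0],"translation":[0,0.18,-1],"grip":-0.1},{"turn":[0.2,0,0],"translation":[0,0.18,-1],"grip":-0.1},{"turn":[0.2,0,0],"translation":[0,0.18,-1],"grip":-0.1},{"turn":[0.2,0,0],"translation":[0,0.18,-1],"grip":-0.1},{"turn":[0.2,0,0],"translation":[0,0.18,-1],"grip":-0.1}]'|head -2
python3 -c "
from h import *
go((.4365,-.165,.2),1.082)"
```

```text
time_s: 19.35
tcp_pos: [0.4642, 0.1207, 0.2069]
p [0.4642 0.1207 0.2069] head 1.43 q6 0.26 turn [0.333, -0.002, 0.0] tr [0.03, -0.05, -1.147]
```

```bash
python3 -m crank '[{"turn":[0.33,0,0],"translation":[0.03,-0.05,-1],"grip":-0.1},{"turn":[0.33,0,0],"translation":[0.03,-0.05,-1],"grip":-0.1},{"turn":[0.33,0,0],"translation":[0.03,-0.05,-1],"grip":-0.1},{"turn":[0.33,0,0],"translation":[0.03,-0.05,-1],"grip":-0.1},{"turn":[0.33,0,0],"translation":[0.03,-0.05,-1],"grip":-0.1},{"turn":[0.33,0,0],"translation":[0.03,-0.05,-1],"grip":-0.1},{"turn":[0.33,0,0],"translation":[0.03,-0.05,-1],"grip":-0.1}]'|head -2
python3 -c "
from h import *
w=cam('wrist','w8.png')
for b in blobs(mask(w,(8,70,50),(30,255,255)),150): print(b[0],b[1],b[2],onz(w,b[1],.050).round(4))
m=b=None
go((.4365,-.165,.12),1.082)"
```

```text
time_s: 20.05
tcp_pos: [0.4438, -0.1247, 0.1991]
407 [242.6 201.4] [232 190  22  23] [[ 0.4362 -0.1649  0.05  ]]
159 [113.2 312.1] [105 304  17  16] [[ 0.4827 -0.361   0.05  ]]
4611 [530.  360.1] [477 312  83 101] [[0.7694 0.0406 0.05  ]]
p [ 0.444  -0.1237  0.1993] head 1.091 q6 0.06 turn [0.008, 0.001, -0.001] tr [0.317, -0.05, -0.161]
```

View pics/w8.png

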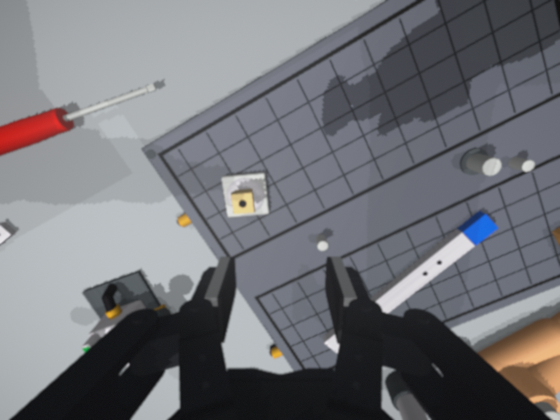

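```bash
python3 -m crank '[{"turn":[-0.03,0,0],"translation":[0.1,-0.05,-0.161],"grip":-0.1},{"turn":[-0.03,0,0],"translation":[0.3,-0.05,-0.161],"grip":-0.1},{"turn":[-0.03,0,0],"translation":[0.4,-0.05,-0.161],"grip":-0.1},{"turn":[-0.03,0,0],"translation":[0.4,-0.05,-0.161],"grip":-0.1},{"turn":[-0.03,0,0],"translation":[0.4,-0.05,-0.161],"grip":-0.1}]'|head -2
python3 -c "
from h import *
w=cam('wrist')
for b in blobs(mask(w,(8,70,50),(30,255,255)),150):
  c=cv2.findContours(b[3].astype(np.uint8),0,1)[0][0]; print(b[0],b[1],b[2],onz(w,b[1],.050).round(4),cv2.minAreaRect(c))
go((.4365,-.165,.0355))"
```

```text
time_s: 20.6
tcp_pos: [0.4367, -0.164, 0.0998]
988 [281.1 228.6] [265 211  32  36] [[ 0.4359 -0.1645  0.05  ]] ((280.5, 228.5), (35.0, 31.0), 90.0)
239 [190.5 247. ] [182 238  19  18] [[ 0.4211 -0.2276  0.05  ]] ((190.2000274658203, 246.9000244140625), (16.099689483642578, 16.546903610229492), 63.43495178222656)
p [ 0.4378 -0.1648  0.1013] head 1.125 q6 -0.06 turn [-0.0, 0.0, 0.002] tr [0.263, 0.005, -0.003]
```

```bash
python3 -m crank '[{"turn":[0,0,0],"translation":[0.15,0.005,0],"grip":-0.1},{"turn":[0,0,0],"translation":[0.25,0.005,0],"grip":-0.1},{"turn":[0,0,0],"translation":[0.26,0.005,0],"grip":-0.1},{"turn":[0,0,0],"translation":[0.26,0.005,0],"grip":-0.1},{"turn":[0,0,0],"translation":[0.26,0.005,0],"grip":1},{"turn":[0,0,0],"translation":[0.26,0.005,0],"grip":1},{"turn":[0,0,0],"translation":[0.26,0.005,0],"grip":1},{"turn":[0,0,0],"translation":[0.26,0.005,0],"grip":1},{"turn":[0,0,0],"translation":[0.26,0.005,0],"grip":1}]' 40
python3 -m crank '[{"turn":[0,0,0],"translation":[-0.1,0,0],"grip":1},{"turn":[0,0,0],"translation":[-0.3,0,0],"grip":1},{"turn":[0,0,0],"translation":[-0.5,0,0],"grip":1},{"turn":[0,0,0],"translation":[-0.66,0,0],"grip":1},{"turn":[0,0,0],"translation":[-0.66,0,0],"grip":1}]'
python3 -c "
from h import *
go((.4382,.3735,.20),1.646)"
```

```text
time_s: 21.55
tcp_pos: [0.4376, -0.1661, 0.0374]
eef_rot: [-1.515, 1.565, -0.392]
contact_force: [0.7, 1.5, 6.2]
grip_width: 0.021
time_s: 22.05
tcp_pos: [0.4388, -0.1671, 0.2074]
eef_rot: [-1.642, 1.557, -0.519]
contact_force: [1.5, -0.7, -1.2]
grip_width: 0.0209
p [ 0.4388 -0.1671  0.2074] head 1.122 q6 -0.06 turn [-0.5, -0.004, 0.013] tr [0.015, 0.94, 1.948]
```

```bash
python3 -m crank '[{"turn":[-0.25,0,0],"translation":[0,0.47,0.97],"grip":1},{"turn":[-0.25,0,0],"translation":[0,0.47,0.97],"grip":1},{"turn":[-0.25,0,0],"translation":[0,0.47,0.97],"grip":1},{"turn":[-0.25,0,0],"translation":[0,0.47,0.97],"grip":1},{"turn":[-0.25,0,0],"translation":[0,0.47,0.97],"grip":1},{"turn":[-0.25,0,0],"translation":[0,0.47,0.97],"grip":1},{"turn":[-0.25,0,0],"translation":[0,0.47,0.97],"grip":1}]'|head -2
python3 -c "
from h import *
go((.4382,.3735,.16),1.646)"
```

```text
time_s: 22.75
tcp_pos: [0.4336, 0.1069, 0.1987]
p [0.4336 0.1069 0.1987] head 1.389 q6 0.27 turn [-0.245, 0.0, -0.001] tr [0.155, 0.174, 1.052]
```

```bash
python3 -m crank '[{"turn":[-0.245,0,0],"translation":[0,0.174,0.999],"grip":1},{"turn":[-0.245,0,0],"translation":[0,0.174,0.999],"grip":1},{"turn":[-0.245,0,0],"translation":[0,0.174,0.999],"grip":1},{"turn":[-0.245,0,0],"translation":[0,0.174,0.999],"grip":1},{"turn":[-0.245,0,0],"translation":[0,0.174,0.999],"grip":1},{"turn":[-0.245,0,0],"translation":[0.1,0.174,0.999],"grip":1},{"turn":[-0.245,0,0],"translation":[0.15,0.174,0.999],"grip":1},{"turn":[-0.245,0,0],"translation":[0.15,0.174,0.999],"grip":1}]'|head -2
python3 -c "
from h import *
go((.4382,.3735,.108),1.646)"
```

```text
time_s: 23.55
tcp_pos: [0.4365, 0.3554, 0.1583]
p [0.4365 0.3554 0.1583] head 1.64 q6 0.5 turn [-0.006, -0.004, -0.006] tr [0.201, -0.013, 0.073]
```

```bash
python3 -m crank '[{"turn":[0,0,0],"translation":[0,-0.01,0.068],"grip":1},{"turn":[0,0,0],"translation":[0.08,-0.01,0.068],"grip":1},{"turn":[0,0,0],"translation":[0.16,-0.01,0.068],"grip":1},{"turn":[0,0,0],"translation":[0.201,-0.01,0.068],"grip":1},{"turn":[0,0,0],"translation":[0.204,-0.01,0.068],"grip":1},{"turn":[0,0,0],"translation":[0.204,-0.01,0.068],"grip":1}]'
python3 -c "
from h import *
go((.4382,.3735,.107),1.646)"
```

```text
time_s: 24.15
tcp_pos: [0.4397, 0.3743, 0.1117]
eef_rot: [-1.314, 1.57, 0.325]
contact_force: [0.4, 0.0, -1.5]
grip_width: 0.0211
p [0.4397 0.3743 0.1117] head 1.64 q6 0.52 turn [-0.006, 0.0, 0.0] tr [0.019, 0.006, -0.003]
```

```bash
python3 -m crank '[{"turn":[-0.006,0,0],"translation":[0.012,0.006,-0.003],"grip":1},{"turn":[-0.006,0,0],"translation":[0.022,0.006,-0.003],"grip":1},{"turn":[-0.006,0,0],"translation":[0.022,0.006,-0.003],"grip":1},{"turn":[-0.006,0,0],"translation":[0.022,0.006,-0.003],"grip":-0.1},{"turn":[-0.006,0,0],"translation":[0.022,0.006,-0.003],"grip":-0.1},{"turn":[-0.006,0,0],"translation":[0.022,0.006,-0.003],"grip":-0.1},{"turn":[-0.006,0,0],"translation":[0.022,0.006,-0.003],"grip":-0.1},{"turn":[-0.006,0,0],"translation":[-0.1,0.006,-0.003],"grip":-0.1},{"turn":[-0.006,0,0],"translation":[-0.3,0.006,-0.003],"grip":-0.1},{"turn":[-0.006,0,0],"translation":[-0.45,0.006,-0.003],"grip":-0.1}]'
python3 -c "
from h import *
w=cam('wrist','w9.png')
for b in blobs(mask(w,(8,70,50),(30,255,255)),150): print(b[0],b[1],b[2],onz(w,b[1],.120).round(4))
s=cam('scene')
for b in blobs(mask(s,(8,60,50),(30,255,255)),10): print(b[0],b[1],b[2],onz(s,b[1],.115).round(4)) if 380<b[1][0]<440 and b[1][1]<290 else 0
"
```

```text
time_s: 25.15
tcp_pos: [0.4378, 0.3742, 0.2254]
eef_rot: [-0.998, 1.57, 0.649]
contact_force: [0.4, 0.3, 0.2]
grip_width: 0.0468
389 [279.5 145.9] [276 122   8  49] [[0.3881 0.3681 0.12  ]]
579 [280.4 202.5] [268 190  25  26] [[0.436  0.3725 0.12  ]]
585 [280.  259.9] [269 246  23  28] [[0.4912 0.3763 0.12  ]]
718 [279.4 312.5] [269 293  22  50] [[0.5487 0.3801 0.12  ]]
1390 [ 88.9 325.8] [ 68 305  43  51] [[0.5775 0.1946 0.12  ]]
1405 [ 21.  393.4] [  0 374  59  46] [[0.6696 0.1144 0.12  ]]
67 [417.7 219.7] [415 210   7  17] [[0.4238 0.3739 0.115 ]]
52 [415.2 236.2] [412 232   8   9] [[0.4886 0.3795 0.115 ]]
52 [413.  250.1] [410 246   7   9] [[0.5413 0.3838 0.115 ]]
35 [408.9 266. ] [407 260   5  13] [[0.6012 0.384  0.115 ]]
```

View pics/w9.png

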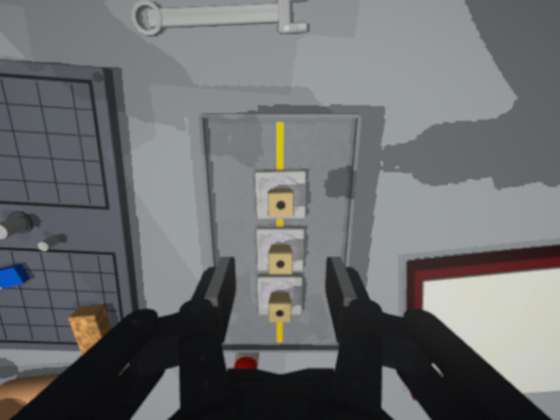

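The three adapters stand in a square row on the yellow line, with bosses at (280,204), (280,262) and (280,312). Next is the bar; first I need a fresh measurement and the clearance to the pylon.

```bash
python3 -m crank '[{"turn":[0.5,0,0],"translation":[-0.1,-0.35,-0.9],"grip":-0.1},{"turn":[0.5,0,0],"translation":[-0.1,-0.35,-0.9],"grip":-0.1},{"turn":[0.5,0,0],"translation":[-0.1,-0.35,-0.9],"grip":-0.1},{"turn":[0.9,0,0],"translation":[-0.1,-0.35,-0.9],"grip":-0.1},{"turn":[0.9,0,0],"translation":[-0.1,-0.35,-0.9],"grip":-0.1},{"turn":[0.9,0,0],"translation":[-0.1,-0.35,-0.9],"grip":-0.1},{"turn":[0.9,0,0],"translation":[-0.1,-0.35,-0.9],"grip":-0.1},{"turn":[0.9,0,0],"translation":[-0.1,-0.35,-0.9],"grip":-0.1}]'|head -2
python3 -c "
from h import *
go((.56,-.01,.25),.327)"
```

```text
time_s: 26.05
tcp_pos: [0.5423, 0.1559, 0.2477]
p [0.5423 0.1559 0.2477] head 0.704 q6 1.03 turn [0.36, -0.001, -0.0] tr [-0.009, -0.552, -0.375]
```

```bash
python3 -m crank '[{"turn":[0.36,0,0],"translation":[0,-0.55,-0.37],"grip":-0.1},{"turn":[0.36,0,0],"translation":[0,-0.55,-0.37],"grip":-0.1},{"turn":[0.36,0,0],"translation":[0,-0.55,-0.37],"grip":-0.1},{"turn":[0.36,0,0],"translation":[0,-0.55,-0.37],"grip":-0.1},{"turn":[0.36,0,0],"translation":[0,-0.55,-0.37],"grip":-0.1},{"turn":[0.36,0,0],"translation":[0,-0.55,-0.37],"grip":-0.1},{"turn":[0.36,0,0],"translation":[0,-0.55,-0.37],"grip":-0.1}]'|head -2
python3 -c "
from h import *
w=cam('wrist','w10.png')
for b in blobs(mask(w,(105,150,80),(125,255,255)),80): print('blue',b[0],b[1],onz(w,b[1],.032).round(4))
"
```

```text
time_s: 26.75
tcp_pos: [0.5607, -0.0065, 0.2485]
blue 546 [317.2 140.5] [[0.5882 0.045  0.032 ]]
blue 3428 [538.9 360.1] [[ 1.0109 -0.1478  0.032 ]]
```

View pics/w10.png

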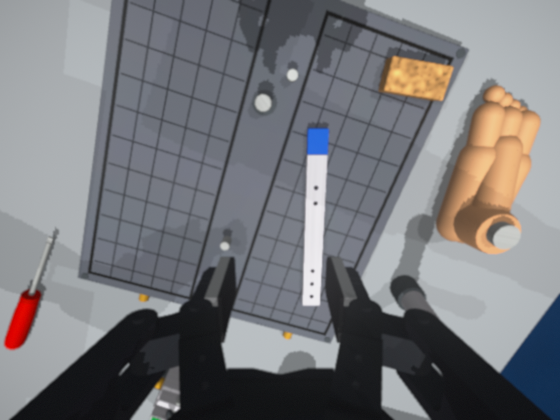

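```bash
cat >> h.py <<'E'
def barpose(w,draw=None):
    hsv=cv2.cvtColor(w['image'],cv2.COLOR_RGB2HSV); m=cv2.inRange(hsv,(0,0,150),(180,50,255))|cv2.inRange(hsv,(105,150,70),(125,255,255))
    b=min([b for b in blobs(cv2.inRange(hsv,(105,150,70),(125,255,255)),100)],key=lambda b:np.hypot(*(onz(w,b[1],.032)[0,:2]-[.57,.06])))
    n,l,s,_=cv2.connectedComponentsWithStats(cv2.morphologyEx(m,cv2.MORPH_OPEN,np.ones((3,3)))); i=l[int(b[1][1]),int(b[1][0])]
    P=onz(w,np.argwhere(l==i)[:,::-1],.032)[:,:2]; r=cv2.minAreaRect((P*1000).astype(np.float32)); c=np.array(r[0])/1000
    q=cv2.boxPoints(r)/1000; e=[q[1]-q[0],q[2]-q[1]]; e=max(e,key=lambda v:np.hypot(*v)); h=onz(w,b[1],.032)[0,:2]
    if e@(h-c)<0: e=-e
    e/=np.hypot(*e); heel=h+.015*e; print('bar rect',c.round(4),np.round(r[1],1),'heelcentre',heel.round(4),'ctr from heel',(heel-.12*e).round(4),'head',np.arctan2(e[1],e[0]).round(4))
E
python3 - <<'E'
from h import *
w=cam('wrist'); barpose(w)
for n,u,z in(('post',(263,102),.05),('end',(292,74),.04),('line',(224,246),.04),('pylonbase',(405,292),0)): print(n,onz(w,u,z)[0].round(4))
g=cv2.cvtColor(w['image'],cv2.COLOR_RGB2GRAY)
for nm,(u,v),z in(('post',(263,102),.05),('end',(292,74),.04),('line',(224,246),.04)):
    win=np.zeros_like(g); win[v-12:v+13,u-12:u+13]=((g>150)*255)[v-12:v+13,u-12:u+13]
    for b in blobs(win,10): print(nm,b[0],b[1],b[2],onz(w,b[1],z).round(4))
go((.6165,-.0365,.10),.325)
E
```

```text
bar rect [0.5884 0.0448] [24.3 28.4] heelcentre [0.5833 0.0591] ctr from heel [ 0.6222 -0.0544] head 1.9002
post [0.5169 0.0649 0.05  ]
end [0.5369 0.1012 0.04  ]
line [ 0.5226 -0.1164  0.04  ]
pylonbase [ 0.7975 -0.123   0.    ]
post 212 [262.6 102.4] [255  94  16  17] [[0.5166 0.0644 0.05  ]]
end 109 [292.   74.5] [287  69  11  12] [[0.537  0.1007 0.04  ]]
line 62 [224.1 245.9] [220 242   9   9] [[ 0.5227 -0.1162  0.04  ]]
p [ 0.5608 -0.0065  0.2486] head 0.331 q6 1.11 turn [0.005, 0.0, -0.0] tr [0.594, -0.186, 0.172]
```

```bash
python3 -m crank '[{"turn":[0.005,0,0],"translation":[0.2,-0.18,0.171],"grip":-0.1},{"turn":[0.005,0,0],"translation":[0.4,-0.184,0.171],"grip":-0.1},{"turn":[0.005,0,0],"translation":[0.6,-0.184,0.171],"grip":-0.1},{"turn":[0.005,0,0],"translation":[0.75,-0.184,0.171],"grip":-0.1},{"turn":[0.005,0,0],"translation":[0.75,-0.184,0.171],"grip":-0.1},{"turn":[0.005,0,0],"translation":[0.75,-0.184,0.171],"grip":-0.1}]'
python3 -c "
from h import *
go((.6161,-.0362,.025),.327)"
```

```text
time_s: 27.45
tcp_pos: [0.6139, -0.0366, 0.0587]
eef_rot: [2.632, 1.565, 2.956]
contact_force: [0.2, -0.6, 2.0]
grip_width: 0.0467
p [ 0.6139 -0.0366  0.0587] head 0.324 q6 1.08 turn [-0.003, -0.005, -0.003] tr [0.135, -0.002, 0.009]
```

```bash
python3 -m crank '[{"turn":[0,0,0],"translation":[0.07,0,0.006],"grip":-0.1},{"turn":[0,0,0],"translation":[0.125,0,0.006],"grip":-0.1},{"turn":[0,0,0],"translation":[0.135,0,0.006],"grip":-0.1},{"turn":[0,0,0],"translation":[0.135,0,0.006],"grip":-0.1},{"turn":[0,0,0],"translation":[0.135,0,0.006],"grip":1},{"turn":[0,0,0],"translation":[0.135,0,0.006],"grip":1},{"turn":[0,0,0],"translation":[0.135,0,0.006],"grip":1},{"turn":[0,0,0],"translation":[0.135,0,0.006],"grip":1},{"turn":[0,0,0],"translation":[0.135,0,0.006],"grip":1}]' 20
python3 -c "
from h import *
go((.565,-.0123,.025),.327); print(robot.sense()['contact_force'])
d=cam('side','s2.png')"
```

```text
time_s: 28.35
tcp_pos: [0.6184, -0.0377, 0.029]
eef_rot: [-0.607, 1.569, -0.285]
contact_force: [-2.3, -0.3, 5.9]
grip_width: 0.0232
p [ 0.6184 -0.0377  0.029 ] head 0.322 q6 1.08 turn [-0.004, 0.002, 0.001] tr [0.015, 0.164, -0.17]
[-2.34794208 -0.29033648  5.90131277]
```

```bash
python3 -m crank '[{"turn":[0,0,0],"translation":[0,0.03,-0.03],"grip":1},{"turn":[0,0,0],"translation":[0,0.06,-0.06],"grip":1},{"turn":[0,0,0],"translation":[0,0.09,-0.09],"grip":1},{"turn":[0,0,0],"translation":[0,0.12,-0.12],"grip":1},{"turn":[0,0,0],"translation":[0,0.15,-0.14],"grip":1},{"turn":[0,0,0],"translation":[0,0.16,-0.15],"grip":1},{"turn":[0,0,0],"translation":[0,0.16,-0.155],"grip":1},{"turn":[0,0,0],"translation":[0,0.16,-0.155],"grip":1}]'
python3 -c "
from h import *
go((.565,-.0123,.027),.327); w=cam('wrist','w11.png'); barpose(w)"
```

```text
time_s: 29.2
tcp_pos: [0.5694, -0.0113, 0.0289]
eef_rot: [-0.231, 1.567, 0.092]
contact_force: [3.3, -0.7, 5.7]
grip_width: 0.0229
p [ 0.5694 -0.0113  0.0289] head 0.323 q6 1.11 turn [-0.004, 0.004, 0.001] tr [0.008, 0.002, -0.018]
bar rect [0.5414 0.0714] [24.5 28.9] heelcentre [0.5363 0.0863] ctr from heel [ 0.5743 -0.0275] head 1.8933
```

View pics/w11.png

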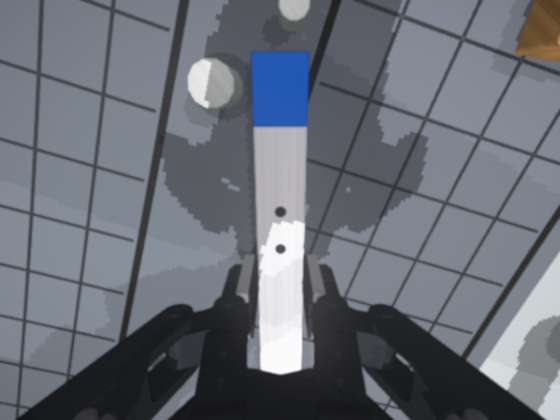

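The bar is gripped and square in the jaws. The post (213,83) is just left of the heel's flank, with about 4 mm to go. I'll press on.

```bash
python3 -m crank '[{"turn":[0,0,0],"translation":[0,0,-0.008],"grip":1},{"turn":[0,0,0],"translation":[0,0,-0.016],"grip":1},{"turn":[0,0,0],"translation":[0,0,-0.022],"grip":1},{"turn":[0,0,0],"translation":[0,0,-0.027],"grip":1},{"turn":[0,0,0],"translation":[0,0,-0.027],"grip":1},{"turn":[0,0,0],"translation":[0,0,-0.027],"grip":1},{"turn":[0,0,0],"translation":[0,0,-0.027],"grip":1},{"turn":[0,0,0],"translation":[0,0,-0.027],"grip":1}]'
python3 -c "
from h import *
w=cam('wrist'); barpose(w); print(pose()[0], robot.sense()['ft_torque'])"
```

```text
time_s: 30.05
tcp_pos: [0.5639, -0.0126, 0.0289]
eef_rot: [0.05, 1.564, 0.373]
contact_force: [5.6, 0.9, 5.4]
grip_width: 0.0228
bar rect [0.5367 0.0701] [24.2 29.4] heelcentre [0.5317 0.0852] ctr from heel [ 0.5698 -0.0286] head 1.8934
[ 0.56393208 -0.01260319  0.02894281] [ 0.15321126 -1.18519347 -0.14153904]
```

The post is at y = 20.7 mm in the bar frame, so it is in contact while the bar is still 0.3 rad askew. Now I'll swing it about the post in two halves.

```bash
python3 -m crank '[{"turn":[0.03,0,0],"translation":[0,-0.002,-0.011],"grip":1},{"turn":[0.06,0,0],"translation":[0,-0.004,-0.022],"grip":1},{"turn":[0.09,0,0],"translation":[0,-0.006,-0.033],"grip":1},{"turn":[0.12,0,0],"translation":[0,-0.008,-0.043],"grip":1},{"turn":[0.145,0,0],"translation":[0,-0.009,-0.052],"grip":1},{"turn":[0.145,0,0],"translation":[0,-0.009,-0.052],"grip":1},{"turn":[0.145,0,0],"translation":[0,-0.009,-0.052],"grip":1}]'
python3 -c "
from h import *
w=cam('wrist'); barpose(w); go((.5389,-.0231,.029),.017)"
```

```text
time_s: 30.8
tcp_pos: [0.5518, -0.0181, 0.0289]
eef_rot: [0.499, 1.564, 0.671]
contact_force: [4.3, 3.2, 6.0]
grip_width: 0.023
bar rect [0.5372 0.068 ] [24. 29.] heelcentre [0.5346 0.0834] ctr from heel [ 0.5554 -0.0347] head 1.7456
p [ 0.5518 -0.0181  0.0289] head 0.172 q6 1.24 turn [0.148, 0.005, -0.003] tr [-0.001, -0.011, -0.054]
```

```bash
python3 -m crank '[{"turn":[0.03,0,0],"translation":[0,-0.002,-0.011],"grip":1},{"turn":[0.06,0,0],"translation":[0,-0.004,-0.022],"grip":1},{"turn":[0.09,0,0],"translation":[0,-0.006,-0.033],"grip":1},{"turn":[0.12,0,0],"translation":[0,-0.008,-0.043],"grip":1},{"turn":[0.148,0,0],"translation":[0,-0.01,-0.053],"grip":1},{"turn":[0.148,0,0],"translation":[0,-0.01,-0.053],"grip":1},{"turn":[0.148,0,0],"translation":[0,-0.01,-0.053],"grip":1}]'
python3 -c "
from h import *
w=cam('wrist'); barpose(w); go((.5389,-.0231,.029),.017)"
```

```text
time_s: 31.55
tcp_pos: [0.5389, -0.0233, 0.0289]
eef_rot: [0.561, 1.566, 0.578]
contact_force: [3.5, 2.0, 5.7]
grip_width: 0.0231
bar rect [0.5375 0.064 ] [24.1 29. ] heelcentre [0.5373 0.0798] ctr from heel [ 0.5392 -0.0402] head 1.5871
p [ 0.5389 -0.0233  0.0289] head 0.017 q6 1.38 turn [-0.0, 0.004, -0.003] tr [-0.001, 0.001, 0.0]
```

```bash
python3 -m crank '[{"turn":[0,0,0],"translation":[0,0.015,0],"grip":1},{"turn":[0,0,0],"translation":[0,0.03,0],"grip":1},{"turn":[0,0,0],"translation":[0,0.045,0],"grip":1},{"turn":[0,0,0],"translation":[0,0.055,0],"grip":1},{"turn":[0,0,0],"translation":[0,0.062,0],"grip":1},{"turn":[0,0,0],"translation":[0,0.068,-0.003],"grip":1},{"turn":[0,0,0],"translation":[0,0.068,-0.003],"grip":1},{"turn":[0,0,0],"translation":[0,0.068,-0.003],"grip":1}]'
python3 -c "
from h import *
w=cam('wrist'); barpose(w); go((.5389,-.0231,.029),.017)"
```

```text
time_s: 32.4
tcp_pos: [0.5384, -0.0103, 0.0289]
eef_rot: [-0.872, 1.563, -0.858]
contact_force: [5.1, -6.4, 5.1]
grip_width: 0.0228
bar rect [0.5372 0.0768] [24.  29.2] heelcentre [0.537  0.0926] ctr from heel [ 0.5387 -0.0274] head 1.5848
p [ 0.5384 -0.0103  0.0289] head 0.015 q6 1.42 turn [-0.002, 0.005, 0.006] tr [-0.0, -0.051, 0.001]
```

```bash
python3 -m crank '[{"turn":[0,0,0],"translation":[0,0.006,0],"grip":1},{"turn":[0,0,0],"translation":[0,0.012,0],"grip":1},{"turn":[0,0,0],"translation":[0,0.012,0],"grip":1},{"turn":[0,0,0],"translation":[0,0.012,0],"grip":1}]'
python3 -c "
from h import *
w=cam('wrist'); barpose(w); print(robot.sense()['ft_torque'])"
```

```text
time_s: 32.85
tcp_pos: [0.5384, -0.0075, 0.0289]
eef_rot: [-0.897, 1.563, -0.882]
contact_force: [5.0, -6.7, 4.3]
grip_width: 0.0226
bar rect [0.5372 0.0796] [24.  29.2] heelcentre [0.537  0.0954] ctr from heel [ 0.5387 -0.0246] head 1.5847
[-1.52898317 -0.99820036  0.0411218 ]
```

```bash
python3 -m crank '[{"turn":[0,0,0],"translation":[0,0.006,0],"grip":1},{"turn":[0,0,0],"translation":[0,0.012,0],"grip":1},{"turn":[0,0,0],"translation":[0,0.012,0],"grip":1},{"turn":[0,0,0],"translation":[0,0.012,0],"grip":1}]'
python3 -c "
from h import *
w=cam('wrist'); barpose(w); print(robot.sense()['ft_torque'])"
```

```text
time_s: 33.3
tcp_pos: [0.5384, -0.0069, 0.0289]
eef_rot: [-1.182, 1.558, -1.169]
contact_force: [4.6, -12.6, 4.4]
grip_width: 0.023
bar rect [0.5372 0.0802] [24.  29.1] heelcentre [0.537  0.0959] ctr from heel [ 0.5386 -0.024 ] head 1.5838
[-2.62678049 -0.982936    0.08991259]
```

```bash
python3 -m crank '[{"turn":[0,0,0],"translation":[0,-0.006,0],"grip":1},{"turn":[0,0,0],"translation":[0,-0.006,0],"grip":-0.1},{"turn":[0,0,0],"translation":[0,-0.006,0],"grip":-0.1},{"turn":[0,0,0],"translation":[0,-0.006,0],"grip":-0.1},{"turn":[0,0,0],"translation":[0,-0.006,0],"grip":-0.1},{"turn":[0,0,0],"translation":[-0.1,-0.006,0],"grip":-0.1},{"turn":[0,0,0],"translation":[-0.3,-0.006,0],"grip":-0.1},{"turn":[0,0,0],"translation":[-0.5,-0.006,0],"grip":-0.1},{"turn":[0,0,0],"translation":[-0.7,-0.006,0],"grip":-0.1},{"turn":[0,0,0],"translation":[-0.7,-0.006,0],"grip":-0.1}]'
python3 -c "
from h import *
w=cam('wrist','w12.png'); barpose(w)
cv2.imwrite('pics/w12c.png',cv2.resize(w['image'][:320,150:450,::-1],None,fx=1.85,fy=1.85))
print(knob())
go((.524,-.3865,.26),1.45)"
```

```text
time_s: 34.35
tcp_pos: [0.5404, -0.0035, 0.2113]
eef_rot: [-0.121, 1.556, -0.105]
contact_force: [-0.2, -0.1, 0.3]
grip_width: 0.047
bar rect [0.5369 0.0862] [23.7 39.6] heelcentre [0.5376 0.0656] ctr from heel [0.5347 0.1856] head -1.5471
[(array([ 0.5214, -0.3851,  0.1548]), np.float64(0.0021), array([191.9, 171. ]), array([325.1, 276.6]))]
p [ 0.5362 -0.0031  0.2019] head 0.016 q6 1.42 turn [-1.369, -0.0, -0.001] tr [-0.233, -1.532, -0.074]
```

View pics/w12c.png

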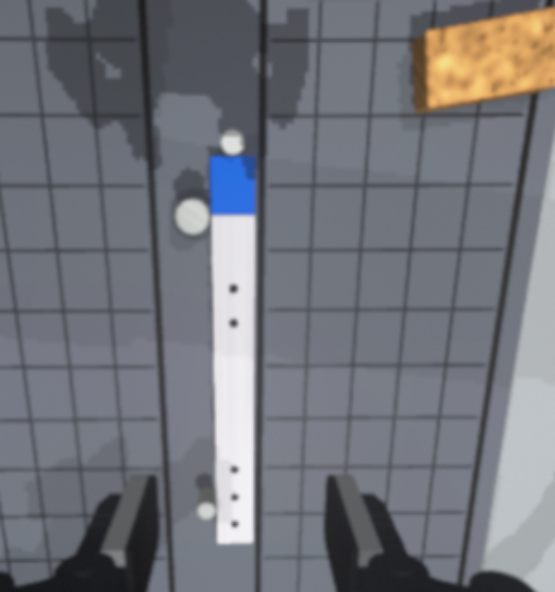

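```bash
cat >> h.py <<'E'
def flank(w):
    "far flank of in-line bar: heading and plate-frame offset (should be 12 mm), heel end"
    n=np.array([.5393,-.0252]); X=np.array([1,.017]); Y=np.array([-.017,1])
    hsv=cv2.cvtColor(w['image'],cv2.COLOR_RGB2HSV); m=cv2.inRange(hsv,(0,0,150),(180,50,255))|cv2.inRange(hsv,(105,150,70),(125,255,255))
    t=np.arange(-.105,.1,.004); F=[]; N=[]
    for y in t:
        s=np.arange(-.03,.03,.0005); P=n+Y*y+X*s[:,None]; uv=proj(w,np.c_[P,np.full(len(s),.032)]).round().astype(int)
        ok=(uv[:,0]>=0)&(uv[:,0]<560)&(uv[:,1]>=0)&(uv[:,1]<420); v=np.zeros(len(s),bool); v[ok]=m[uv[ok,1],uv[ok,0]]>0
        F.append(s[v].max() if v.any() else np.nan)
    F=np.array(F); k=np.isfinite(F); c=np.polyfit(t[k],F[k],1); print('far flank slope',c[0].round(4),'offset mm',(c[1]*1000).round(2),'at post end',F[-5:].mean().round(4),'toe',F[:5].mean().round(4))
    s=np.arange(.06,.14,.0005); P=n+Y*s[:,None]; uv=proj(w,np.c_[P,np.full(len(s),.032)]).round().astype(int); b=cv2.inRange(hsv,(105,150,70),(125,255,255))[uv[:,1],uv[:,0]]>0; print('heel y',s[b].min(),s[b].max())
E
python3 -c "
from h import *
flank(cam('wrist')); print(pose()[0])"
```

```text
far flank slope -0.0062 offset mm 12.3 at post end 0.0113 toe 0.013
heel y 0.09100000000000003 0.11950000000000005
[ 0.53546767 -0.00304039  0.20052826]
```

The bar's slope is -0.006 rad, its offset from the nest line is 0.3 mm and its heel is at 119.5 mm, so it is seated. I'll re-check the adapters and then go to the lever.

```bash
python3 -c "
from h import *
s=cam('scene')
for b in blobs(mask(s,(8,60,50),(30,255,255)),10): print(b[0],b[1],onz(s,b[1],.115).round(4)) if 380<b[1][0]<440 and b[1][1]<290 else 0"
python3 -m crank '[{"turn":[-0.68,0,0],"translation":[-0.23,-0.77,-0.04],"grip":-1},{"turn":[-0.68,0,0],"translation":[-0.23,-0.77,-0.04],"grip":-1},{"turn":[-0.68,0,0],"translation":[-0.23,-0.77,-0.04],"grip":-1},{"turn":[-0.68,0,0],"translation":[-0.23,-0.77,-0.04],"grip":-1},{"turn":[-0.68,0,0],"translation":[-0.23,-0.77,-0.04],"grip":-1},{"turn":[-0.68,0,0],"translation":[-0.23,-0.77,-0.04],"grip":-1},{"turn":[-0.68,0,0],"translation":[-0.23,-0.77,-0.04],"grip":-1}]'
python3 -c "
from h import *
go((.524,-.3862,.25),1.45)"
```

```text
70 [417.7 219.6] [[0.4234 0.3738 0.115 ]]
50 [415.2 236.2] [[0.4886 0.3795 0.115 ]]
51 [412.9 250.1] [[0.5414 0.3835 0.115 ]]
35 [408.9 266. ] [[0.6012 0.384  0.115 ]]
time_s: 35.3
tcp_pos: [0.5287, -0.1953, 0.2576]
eef_rot: [1.758, 1.567, 2.482]
contact_force: [-0.2, 0.2, -1.1]
grip_width: 0.0853
p [ 0.5287 -0.1953  0.2576] head 0.724 q6 0.37 turn [-0.693, 0.001, -0.004] tr [0.029, -0.56, -0.52]
```

```bash
python3 -m crank '[{"turn":[-0.69,0,0],"translation":[0.03,-0.56,-0.52],"grip":-1},{"turn":[-0.69,0,0],"translation":[0.03,-0.56,-0.52],"grip":-1},{"turn":[-0.69,0,0],"translation":[0.03,-0.56,-0.52],"grip":-1},{"turn":[-0.69,0,0],"translation":[0.03,-0.56,-0.52],"grip":-1},{"turn":[-0.69,0,0],"translation":[0.03,-0.56,-0.52],"grip":-1},{"turn":[-0.69,0,0],"translation":[0.03,-0.56,-0.52],"grip":-1},{"turn":[-0.69,0,0],"translation":[0.03,-0.56,-0.52],"grip":-1},{"turn":[-0.69,0,0],"translation":[0.03,-0.56,-0.52],"grip":-1}]'
python3 -c "
from h import *
w=cam('wrist')
m=mask(w,(0,150,90),(8,255,255))|mask(w,(172,150,90),(180,255,255))
for b in blobs(m,300): print(b[0],b[1],onz(w,b[1],.152).round(4))
go((.524,-.3862,.138),1.45)"
```

```text
time_s: 36.1
tcp_pos: [0.5261, -0.3851, 0.2526]
eef_rot: [-0.046, 1.57, 1.405]
contact_force: [0.7, 0.1, 0.5]
grip_width: 0.0853
856 [281.1 204.3] [[ 0.5244 -0.3858  0.152 ]]
p [ 0.5261 -0.3853  0.2529] head 1.451 q6 -0.61 turn [0.001, -0.0, 0.0] tr [0.459, 0.008, -0.005]
```

```bash
python3 -m crank '[{"turn":[0,0,0],"translation":[0.2,0.008,0],"grip":-1},{"turn":[0,0,0],"translation":[0.4,0.008,0],"grip":-1},{"turn":[0,0,0],"translation":[0.455,0.008,0],"grip":-1},{"turn":[0,0,0],"translation":[0.455,0.008,0],"grip":-1},{"turn":[0,0,0],"translation":[0.455,0.008,0],"grip":1},{"turn":[0,0,0],"translation":[0.455,0.008,0],"grip":1},{"turn":[0,0,0],"translation":[0.455,0.008,0],"grip":1},{"turn":[0,0,0],"translation":[0.455,0.008,0],"grip":1},{"turn":[0,0,0],"translation":[0.455,0.008,0],"grip":1}]' 20
python3 -m crank '[{"turn":[0,0,0],"translation":[0,-0.045,0],"grip":1},{"turn":[0,0,0],"translation":[0.01,-0.09,0],"grip":1},{"turn":[0,0,0],"translation":[0.025,-0.14,0],"grip":1},{"turn":[0,0,0],"translation":[0.044,-0.185,0],"grip":1},{"turn":[0,0,0],"translation":[0.046,-0.2,0],"grip":1},{"turn":[0,0,0],"translation":[0.046,-0.2,0],"grip":1},{"turn":[0,0,0],"translation":[0.046,-0.2,0],"grip":1},{"turn":[0,0,0],"translation":[0.046,-0.2,0],"grip":1}]'
python3 -c "
from h import *
print(knob())"
```

```text
time_s: 37.05
tcp_pos: [0.5257, -0.3841, 0.1424]
eef_rot: [-0.854, 1.564, 0.598]
contact_force: [-0.0, 7.7, 7.5]
grip_width: 0.0282
time_s: 37.85
tcp_pos: [0.5742, -0.3898, 0.1284]
eef_rot: [-0.228, 1.566, 1.225]
contact_force: [-0.1, 6.8, 2.4]
grip_width: 0.0282
[]
```

```bash
python3 -m crank '[{"turn":[0,0,0],"translation":[0.008,-0.012,0],"grip":1},{"turn":[0,0,0],"translation":[0.012,-0.024,0],"grip":1},{"turn":[0,0,0],"translation":[0.012,-0.024,0],"grip":1},{"turn":[0,0,0],"translation":[0.012,-0.024,0],"grip":1}]'
python3 -m crank '[{"turn":[0,0,0],"translation":[0,0,0],"grip":-1},{"turn":[0,0,0],"translation":[0,0,0],"grip":-1},{"turn":[0,0,0],"translation":[0,0,0],"grip":-1},{"turn":[0,0,0],"translation":[0,0,0],"grip":-1},{"turn":[0,0,0],"translation":[0,0,0],"grip":-1},{"turn":[0,0,0],"translation":[-0.2,0,0],"grip":-1},{"turn":[0,0,0],"translation":[-0.4,0,0],"grip":-1},{"turn":[0,0,0],"translation":[-0.5,0.2,0],"grip":-1},{"turn":[0,0,0],"translation":[-0.5,0.4,0],"grip":-1},{"turn":[0,0,0],"translation":[-0.5,0.4,0],"grip":-1}]'
python3 -c "
from h import *
print(knob())
d=cam('side','s3.png');c=cam('scene','sc3.png')
w=cam('wrist'); m=mask(w,(0,150,90),(8,255,255))|mask(w,(172,150,90),(180,255,255))
for b in blobs(m,300): print(b[0],b[1],onz(w,b[1],.141).round(4))
A=cv2.resize(d['image'][120:400,130:450,::-1],(480,420)); B=cv2.resize(c['image'][160:300,200:440,::-1],None,fx=1.33,fy=3)
cv2.imwrite('pics/fin.png',np.hstack([A,B]))"
```

```text
time_s: 38.35
tcp_pos: [0.5752, -0.39, 0.1278]
eef_rot: [1.049, 1.561, 2.499]
contact_force: [-12.4, 9.6, 12.5]
grip_width: 0.0285
time_s: 39.35
tcp_pos: [0.4748, -0.38, 0.2485]
eef_rot: [1.176, 1.565, 2.623]
contact_force: [-0.2, -0.6, -1.0]
grip_width: 0.0852
[(array([ 0.5656, -0.3908,  0.144 ]), np.float64(0.0018), array([185.1, 182.4]), array([345.8, 276.9]))]
654 [283.8 292. ] [[ 0.5702 -0.391   0.141 ]]
```

View pics/fin.png

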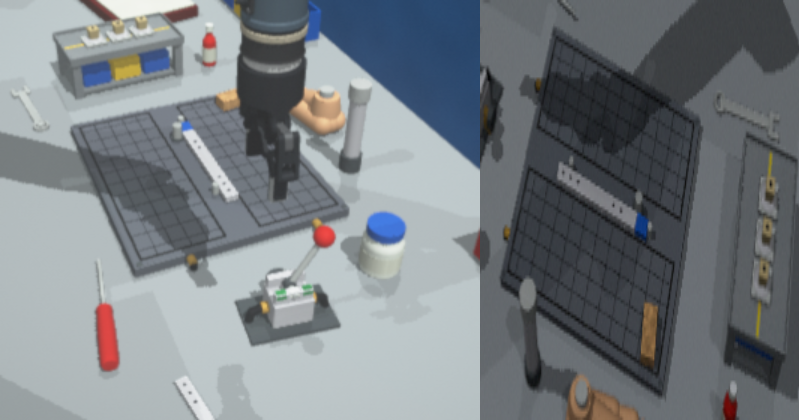

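```bash
python3 -c "
from h import *
s=cam('scene'); flank(s)
for b in blobs(mask(s,(8,60,50),(30,255,255)),10): print(b[0],b[1],onz(s,b[1],.115).round(4)) if 380<b[1][0]<440 and b[1][1]<290 else 0
print(robot.finish_job())"
```

```text
far flank slope -0.375 offset mm 50.63 at post end nan toe nan
heel y 0.09250000000000003 0.12350000000000005
69 [417.7 219.4] [[0.4227 0.3737 0.115 ]]
51 [415.2 236.1] [[0.4883 0.3794 0.115 ]]
52 [413.  250.1] [[0.5413 0.3838 0.115 ]]
35 [408.9 266. ] [[0.6012 0.384  0.115 ]]
the job is handed in; nothing more can be done
None
```

The job is done and handed in at about 40 s on the robot's clock; no verdict was reported. I set the selector lever upright and waited more than 2 s. I then stood the three adapters in a row on the rack. Next I slid the bar flat onto the stop post while it was 0.3 rad askew, swung it in line and pushed its heel onto the end pin. Last, I pushed the lever over to its far stop.

**Adapters:** Their bosses measured within about 2 mm of the yellow line at a pitch of about 54 mm, and they looked square. They had not moved when I checked just before handing in.

**Bar:** The close wrist view after release gave an angle of about 0.006 rad, 0.3 mm off across, and the heel at 119.5 mm against 120 mm in line. At that angle the toe may stand about 1 mm off the line pin. I did not re-measure it up close after moving the lever; the last picture still showed it in place.

**Lever:** The push met the stop with about 12 N of resistance. The knob travelled 82 to 85 mm in all, which is about +0.48 rad, assuming it started at -0.5. I never read the angle directly.

**Checks that failed or disagreed:**
- **Far-flank check from the scene camera:** the final run gave no usable result, because it saw too few points. Its heel reading was 123.5 mm, which I put down to camera calibration.
- **Bar finder on the released bar:** it found only part of the bar and gave a wrong pose, so I used the flank measurement instead.
- **Yellow line:** the cameras disagreed by about 2 to 6 mm on where it lies, and I went with the closer wrist view.

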